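# Lay the wash brushes in the cleaning stand and pump the cleaner

## Task

Take both paint brushes off the sloping rack and lay them one at a time in the cleaning stand, each level in its own pair of notches, midway along and with the bristles out over the drip tray; set them down gently, do not drop them. When both lie there and are let go, press the bottle's pump fully down and let it come back up. Leave the paint pot, the paint tube and the magnifying glass where they are.

Things in the scene. Friction and masses are not known exactly. Their poses are not given: they have to be found in the camera images.
- brush_red: Red-handled round paint brush, 200 mm long, 14 mm diameter handle and brass ferrule, dark bristle head over the last 40 mm (up to 15 mm thick), about 45 g. Origin on its axis at mid-length (also about its centre of mass); +x runs along the brush to the bristle tip. It starts lying in a notch of the sloping rack, bristles at the upper end.
- brush_blue: Blue-handled paint brush, otherwise the same as the red one, in the other notch of the rack (which brush is in which notch varies).
- red_head (a point): Middle of the red brush's bristle head, 80 mm from mid-length along its +x.
- blue_head (a point): Middle of the blue brush's bristle head, 80 mm from mid-length along its +x.
- rack: Fixed rack: white board 230 x 150 mm rising at 35 degrees along its +x, with two plywood V-notched bars across it (10 mm thick, 90 mm apart along the slope) that carry the brushes at y = +35 and -35 mm, axes 28 mm above the board; 80 mm of each handle is free between the bars. Origin on the table under the board's middle; brush mid-lengths at x = -16, z = 99 mm; top 165 mm.
- stand: Fixed stand, dark wooden base 250 x 140 x 12 mm. Two upright pale saddles (10 thick, 130 wide, 74 high) across it at x = -42 and +42 mm, each with two 90 degree V notches (30 wide, 15 deep, vertex 60 high) at y = +-35. Steel drip tray at x = 53 to 119, green bottle (48 diameter) with white pump at x = 151 mm. Origin on the table midway between the saddles; +x to tray and bottle, z up.
- lane_left (a point): Where the mid-length of a brush's axis lies when it is centred in the stand's notches on the +y side: y = +35 mm, 70 mm above the table. Axes as those of the stand; the brush lies along x, bristles to +x.
- lane_right (a point): The same for the notches on the stand's -y side (y = -35 mm).
- pump (a joint): Travel of the sprung pump cap on the bottle: 0 up at rest, 0.012 m fully down; it takes about 8 N and springs back.
- pump_top (a point): Centre of the flat round top (32 mm diameter) of the white pump cap, 171 mm above the table at rest; moves down with it. A thin spout points from it to the stand's -x, to 46 mm from the cap's axis.
- paint_pot: Small dark metal pot of pink paint, 52 mm diameter, 34 mm high, on the table. Origin under its centre. Bystander.
- paint_tube: Aluminium paint tube with orange band and white cap lying on the table, 95 x 34 x 16 mm. Origin under its middle, cap to its -x. Bystander.
- magnifier: Black magnifying glass lying on the table, lens 84 mm diameter, 210 mm long overall, 14 mm high; its lens centre lies 60 mm to -x of its origin, handle to +x. Bystander.
Things that resemble listed ones, but are neither listed nor needed, are in the scene too. Of the things shaped like the brush_red, the red one is meant.

How it is judged:
On the way, in this order (a step that is already met when the one before it is completed fails the run):
1. one brush lies level in a pair of notches of the stand, bristles over the tray, let go ((((horizontal distance between brush_red and lane_left below 0.025 m or horizontal distance between brush_red and lane_right below 0.025 m) and z of brush_red in the frame of stand between 0.065 and 0.075 m and angle between the x axis of brush_red and the x axis of stand, either way round below 0.06 rad and x of red_head in the frame of stand above 0.05 m and contact force between the fingers and brush_red below 0.05 N and linear speed of brush_red below 0.03 m/s) or ((horizontal distance between brush_blue and lane_left below 0.025 m or horizontal distance between brush_blue and lane_right below 0.025 m) and z of brush_blue in the frame of stand between 0.065 and 0.075 m and angle between the x axis of brush_blue and the x axis of stand, either way round below 0.06 rad and x of blue_head in the frame of stand above 0.05 m and contact force between the fingers and brush_blue below 0.05 N and linear speed of brush_blue below 0.03 m/s))), for 0.2 s.
2. both brushes lie so, each in its own notches, let go ((horizontal distance between brush_red and lane_left below 0.025 m or horizontal distance between brush_red and lane_right below 0.025 m) and z of brush_red in the frame of stand between 0.065 and 0.075 m and angle between the x axis of each of brush_red, brush_blue and the x axis of stand, either way round below 0.06 rad and x of each of red_head, blue_head in the frame of stand above 0.05 m and contact force between the fingers and brush_red below 0.05 N and linear speed of each of brush_red, brush_blue below 0.03 m/s and (horizontal distance between brush_blue and lane_left below 0.025 m or horizontal distance between brush_blue and lane_right below 0.025 m) and z of brush_blue in the frame of stand between 0.065 and 0.075 m and contact force between the fingers and brush_blue below 0.05 N), for 0.2 s.
3. the pump is pressed down at least 9 of its 12 mm, both brushes still in place (value of joint pump above 0.009 m and (horizontal distance between brush_red and lane_left below 0.025 m or horizontal distance between brush_red and lane_right below 0.025 m) and z of brush_red in the frame of stand between 0.065 and 0.075 m and angle between the x axis of each of brush_red, brush_blue and the x axis of stand, either way round below 0.06 rad and x of each of red_head, blue_head in the frame of stand above 0.05 m and (horizontal distance between brush_blue and lane_left below 0.025 m or horizontal distance between brush_blue and lane_right below 0.025 m) and z of brush_blue in the frame of stand between 0.065 and 0.075 m), for 0.04 s.
4. the pump is back up (value of joint pump below 0.002 m), for 0.1 s.
At the end, for the whole second after the job is handed in: Both brushes rest untouched, each in its own lane of the stand: mid-length within 25 mm horizontally and 5 mm in height of the lane point, axis within 0.06 rad of the stand's x (level), bristle middle over 50 mm to its +x, under 0.03 m/s; pump up (under 2 mm) (all of step 2 and value of joint pump below 0.002 m).
It fails at once if the paint pot, the paint tube or the magnifying glass is moved more than 20 mm (distance of any of paint_pot, paint_tube, magnifier from where it was at the start of the episode above 0.02 m).
It fails at once if the pump is pressed more than 5 mm while the red brush does not lie in its notches (value of joint pump above 0.005 m and not ((horizontal distance between brush_red and lane_left below 0.025 m or horizontal distance between brush_red and lane_right below 0.025 m) and z of brush_red in the frame of stand between 0.065 and 0.075 m and angle between the x axis of brush_red and the x axis of stand, either way round below 0.06 rad and x of red_head in the frame of stand above 0.05 m)).
It fails at once if the pump is pressed more than 5 mm while the blue brush does not lie in its notches (value of joint pump above 0.005 m and not ((horizontal distance between brush_blue and lane_left below 0.025 m or horizontal distance between brush_blue and lane_right below 0.025 m) and z of brush_blue in the frame of stand between 0.065 and 0.075 m and angle between the x axis of brush_blue and the x axis of stand, either way round below 0.06 rad and x of blue_head in the frame of stand above 0.05 m)).
It fails at once if the red brush is dropped: falls faster than 0.6 m/s out of the fingers (linear speed of brush_red above 0.6 m/s and contact force between the fingers and brush_red below 0.05 N).
It fails at once if the blue brush is dropped: falls faster than 0.6 m/s out of the fingers (linear speed of brush_blue above 0.6 m/s and contact force between the fingers and brush_blue below 0.05 N).
It also fails if it takes over 69 s, if anything falls off the work surface, if the arm or the gripper's body presses on something with over 40 N, if the wrist force passes 120 N, or if a joint passes its speed limit or range.

## Robot

A 6-joint arm with a two-finger parallel gripper is mounted at the origin on the work surface. World frame = base frame: x ahead of the robot, y to its left, z up, the work surface at z = 0. Lengths are in m, angles in rad, forces in N, time in s.
With the tool pointing down it reaches from about 0.225 to 0.875 m from the base axis. Payload 3.4 kg.
Tool frame: the origin (TCP) lies where the fingers leave the gripper's body, on its centre line; the fingertips stand 73 mm ahead of it and the grasp point (between the pads) lies 54 mm ahead of it (manip.pinch_z is the distance from the TCP to the grasp point, in m); z points along the fingers, y is the line along which they close (so a half turn about z gives the same grasp; the last joint's range is limited). The gripper opens to 85 mm and grips with 20 to 120 N. Pads are 22 mm wide; open, the fingers measure 114 mm over their backs; the gripper's body (76 mm by 85 mm) begins 54 mm behind the grasp point. The pads swing forward as they close: fully open they stand 13 mm farther back than shut.
Start: joints at [1.104, 0.276, 1.505, -0, 1.361, -0.121], TCP at [0.195, 0.541, 0.304] pointing down, gripper open.
Joint ranges: [-2.89, 2.89], [-0.75, 2.08], [0.22, 2.7], [-1.18, 4.32], [0.11, 2.71], [-2.7, 2.7]. Speed limits (rad/s): [2.57, 2.57, 3.14, 3.14, 3.14, 3.14].

## Interface

Orientations are given as a unit quaternion [w, x, y, z].
In Python, from rig import readout, imaging, manip gives the robot as it stands. The module is installed in compiled form; this text tells all that it offers.
- The arm moves only by the tool servo_tool, never from a script. Its argument "moves" is a list of rows, each an object with "dp": the shift along the tool's x, y, z in units of 0.2 m (1.0 is 0.2 m), a list of three; "delta_rot": the turn, a rotation vector about the tool's x, y, z in units of 0.1 rad (1.0 is 0.1 rad), a list of three; "fingers": the opening, from 0 (shut) to 1 (fully open). In form: [{"dp": [dx, dy, dz], "delta_rot": [wx, wy, wz], "fingers": fingers}, ...]. A call has 1 to 5 rows; each row shifts and turns the commanded pose from where the row before left it, along the tool's axes as they then stand; what a row does not reach is not made up. A row lasts 1/10 s, in which the tool goes at most 50 mm and 8.59 degrees, less where a joint would pass 70% of its speed; a pose out of reach is approached as far as the arm can. A call with a number of a shift or a turn outside -1 to 1 is refused whole. A call with a gripper value outside its range is refused whole. The fingers move at their own pace and stop on an object; "force" is the grip in N (left out, the last holds). Time passes only in rows, so rows that do not move let the fingers close. It gives the time, the measured TCP pose, the force, the opening and the grip force at its end, in the units of the state.
- readout.get_state(): the state, without advancing time (a new reading comes with each control period).
- imaging.get_image(name): name is "scene" or "side" or "wrist"; returns (picture, depth): 420x560x3 uint8, red, green, blue; 420x560 float32, m along the optical axis (not along the pixel's ray), 0 where there is no reading.
- imaging.calibration(name): a dict with "intrinsics" (3x3 intrinsics, pixels), "dist" ([k1, k2, p1, p2, k3] as OpenCV has them; the pictures are not rectified), "R" (3x3) and "t" (3): a world point X has camera coordinates R X + t; the wrist camera has in their place "hand_eye" (4x4, takes a point from camera to tool coordinates, whose origin is the TCP and whose axes are the flange's). Camera axes: x right, y down, z forward; pixel columns grow to the right and rows downward; lengths in m; the calibration is good to about 2 mm. A picture is of the moment at which its call begins: read the wrist's pose just before it. calibration takes no time and is no camera call.
- manip.sign_off(): hands the job in; it is judged then, once.
The state is a dict: "clock": time; "qpos": joint angles; "qd": joint speeds; "effort": joint torques, N m; "position": TCP position; "ee_rot": TCP orientation; "contact_force": force on the tool from outside, world axes, zero at the start; "moment": the same for the moment, N m; "width": finger opening in m; "gripper_force": force on a finger pad.
Only numpy, scipy, OpenCV 4.12 (cv2) and the standard library are available. Lean on these libraries where they do the work, as an engineer would, in place of code of your own. Each camera call takes 0.05 s, during which the arm holds its last target. There are 200 camera calls.

## Working session

There is one attempt and no reset: what is moved stays moved. The work goes in short steps, Python scripts to look and compute and a tool call to move; the robot and the scene stay as the last step left them, time stands still between calls to the robot, and variables do not carry over. Pictures are saved under pics/ and viewed, at most 10 in all, crops included, and the job is handed in when it is done.

Besides the shell and the picture viewer there is one more tool, called after ">>>" by a JSON object that holds its "method" and its "body". servo_tool: Moves the arm, as the interface text tells. Its arguments: {"type":"object","properties":{"moves":{"type":"array"},"force":{"type":"number"}},"required":["moves"]}

```bash
mkdir -p pics; ls
cat > h.py <<'E'
import numpy as np, cv2
from rig import readout, imaging, manip
def cal(n):
    c=imaging.calibration(n); return {k:np.array(v,float) for k,v in c.items()}
def points(n,depth):
    c=cal(n);K=c['intrinsics']
    h,w=depth.shape
    u,v=np.meshgrid(np.arange(w),np.arange(h))
    p=cv2.undistortPoints(np.stack([u,v],-1).reshape(-1,1,2).astype(float),K,c['dist']).reshape(h,w,2)
    P=np.concatenate([p*depth[...,None],depth[...,None]],-1)
    return (P-c['t'])@c['R']
E
python3 - <<'E'
from h import *
s=readout.get_state();print(s)
for n in('scene','side','wrist'):
    im,d=imaging.get_image(n)
    cv2.imwrite(f'pics/{n}0.png',im[...,::-1]);np.save(n+'0.npy',d)
    np.save(n+'0im.npy',im)
    print(n,imaging.calibration(n),(d>0).mean())
E
```

```text
pics
{'clock': 0.0, 'qpos': array([ 1.10401464e+00,  2.76594992e-01,  1.50614619e+00, -3.16038171e-05,
        1.36066979e+00, -1.20994019e-01]), 'qd': array([ 0.00243478, -0.00090857,  0.00064634,  0.00072246, -0.00115399,
        0.00162864]), 'effort': array([ 1.84545454e-03, -4.16786849e+01, -2.45806271e+01, -1.42323420e-04,
        1.05917954e-02,  3.18451885e-05]), 'position': array([0.19472081, 0.54060644, 0.30303438]), 'ee_rot': array([-2.48572432e-04,  1.72030421e-01,  9.85091218e-01, -8.74655062e-04]), 'contact_force': array([ 0.26299152, -0.21929653, -0.10133639]), 'moment': array([-0.00360181,  0.02505173,  0.00613911]), 'gripper_force': 0.0, 'width': 0.08571097712088363}
scene {'intrinsics': array([[526.32481904,   0.        , 286.98974316],
       [  0.        , 526.32481904, 209.35924332],
       [  0.        ,   0.        ,   1.        ]]), 'dist': array([0.03999012, 0.        , 0.        , 0.        , 0.        ]), 'R': array([[ 0.85673995,  0.51529171,  0.02170495],
       [ 0.29065886, -0.44763789, -0.84565817],
       [-0.42604469,  0.73081788, -0.53328337]]), 't'
[... 479 characters left out ...]
': array([-0.46169875,  0.03322313,  1.2014354 ])} 0.9959906462585034
wrist {'intrinsics': array([[305.42409319,   0.        , 279.77317971],
       [  0.        , 305.42409319, 207.3658227 ],
       [  0.        ,   0.        ,   1.        ]]), 'dist': array([-0.06652537,  0.        ,  0.        ,  0.        ,  0.        ]), 'hand_eye': array([[-5.78465030e-04, -9.46330889e-01, -3.23198876e-01,
         8.26257290e-02],
       [ 9.99999698e-01, -3.79771219e-04, -6.77835341e-04,
        -9.60964966e-04],
       [ 5.18714891e-04, -3.23199170e-01,  9.46330823e-01,
        -6.92319422e-02],
       [ 0.00000000e+00,  0.00000000e+00,  0.00000000e+00,
         1.00000000e+00]])} 0.9961267006802721
```

View pics/scene0.png

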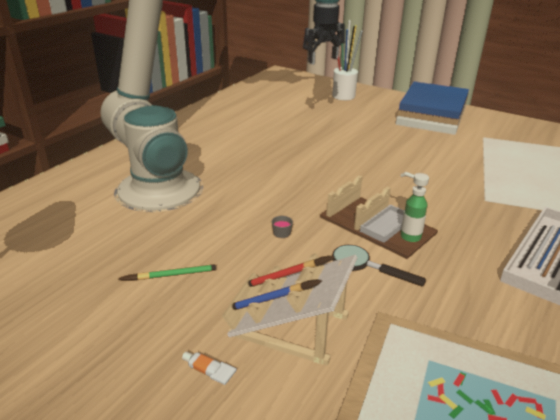

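View pics/side0.png

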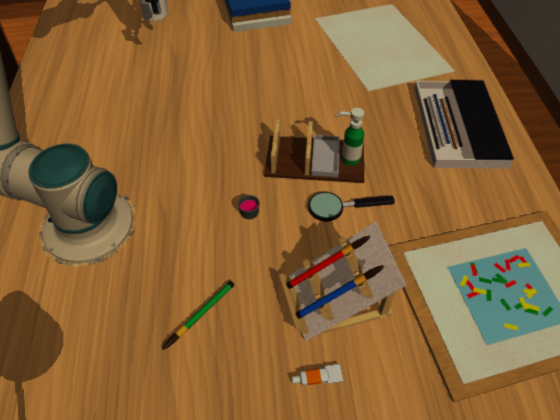

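The scene view shows the red brush on the rack at (290,272) and the blue one at (278,294). The stand is at (380,215), the pump at (420,182), the pot at (283,227), the magnifier at (350,257) and the tube at (208,366). In the side view the red brush is at (325,268), the blue at (340,293), the saddles at (276,145) and (309,148), and the pump at (356,115).

Candidates for "red brush":
- red-handled brush on the rack: scene (290,272)
- blue-handled brush on the rack: (278,294)
- green brush on the table: (170,272)
- pens in the box: (545,250)
- brushes in the cup: (347,50)

I choose the red and blue ones on the rack, which match the description.

```bash
cat > m.py <<'E'
from h import *
def go(tag):
    for n in('scene','side'):
        im=np.load(n+tag+'im.npy');d=np.load(n+tag+'.npy');P=points(n,d)
        hsv=cv2.cvtColor(im,cv2.COLOR_RGB2HSV);H,S,V=cv2.split(hsv)
        box=np.zeros(d.shape,bool)
        if n=='scene': box[250:315,225:335]=1
        else: box[230:325,280:385]=1
        for c,m in(('red',((H<8)|(H>172))&(S>170)&(V>80)),('blue',(H>105)&(H<130)&(S>140)&(V>70))):
            m=(m&box).astype(np.uint8)
            k,l,st,_=cv2.connectedComponentsWithStats(m); j=1+np.argmax(st[1:,4]);mm=l==j
            q=P[cv2.erode(mm.astype(np.uint8),np.ones((2,2)))>0]
            ct=np.median(q,0);u,s,vt=np.linalg.svd(q-ct,full_matrices=False);a=vt[0]*np.sign(vt[0][2])
            t=(q-ct)@a
            print(n,c,len(q),ct.round(4),'axis',a.round(3),'elev',np.degrees(np.arcsin(a[2])).round(1),'yaw',np.degrees(np.arctan2(a[1],a[0])).round(1),'ends',(ct+t.min()*a).round(4),(ct+t.max()*a).round(4))
        g=(H>45)&(H<85)&(S>150)
        g=g&(P[...,0]>.4)&(P[...,2]>.03)&(P[...,2]<.16)
        k,l,st,_=cv2.connectedComponentsWithStats(g.astype(np.uint8));j=1+np.argmax(st[1:,4]);q=P[l==j]
        print('bottle',len(q),q.mean(0).round(4))
        b=q.mean(0)
        w=(np.hypot(P[...,0]-b[0],P[...,1]-b[1])<.08)&(P[...,2]>.155)&(P[...,2]<.19)
        q=P[w];top=q[(q[:,2]>.166)&(q[:,2]<.175)];print('pump',len(top),top.mean(0).round(4))
        # saddles
        sd=(np.hypot(P[...,0]-b[0],P[...,1]-b[1])<.26)&(np.hypot(P[...,0]-b[0],P[...,1]-b[1])>.05)&(P[...,2]>.045)&(P[...,2]<.08)&(S<140)&(V>100)
        k,l,st,cc=cv2.connectedComponentsWithStats(sd.astype(np.uint8))
        for j in range(1,k):
            if st[j,4]>40:
                q=P[l==j];ct=q.mean(0);u,s,vt=np.linalg.svd((q-ct)[:,:2],full_matrices=False)
                t=(q-ct)[:,:2]@vt[0]
                print(' saddle',st[j,4],cc[j].round(),ct.round(4),np.degrees(np.arctan2(vt[0][1],vt[0][0])).round(1),'mid',(ct[:2]+vt[0]*(t.min()+t.max())/2).round(4),(t.max()-t.min()).round(3))
        # base dark wood
        bs=(P[...,2]>.006)&(P[...,2]<.018)&(V<110)&(np.hypot(P[...,0]-b[0],P[...,1]-b[1])<.32)
        k,l,st,cc=cv2.connectedComponentsWithStats(bs.astype(np.uint8));j=1+np.argmax(st[1:,4]);q=P[l==j][:,:2].astype(np.float32)
        r=cv2.minAreaRect(q);print('base',len(q),r)
if __name__=='__main__':go('0')
E
python3 m.py; python3 -c "
import cv2;im=cv2.imread('pics/scene0.png');a=cv2.resize(im[165:335,220:440],None,fx=3.5,fy=3.5,interpolation=cv2.INTER_CUBIC);cv2.imwrite('pics/crop0.png',a)"
```

```text
scene red 168 [ 0.5202 -0.2256  0.0918] axis [ 0.473 -0.588  0.656] elev 41.0 yaw -51.2 ends [ 0.4982 -0.1982  0.0613] [ 0.984  -0.8016  0.7343]Traceback (most recent call last):
  File "m.py", line 35, in <module>
    if __name__=='__main__':go('0')
                            ~~^^^^^
  File "m.py", line 11, in go
    k,l,st,_=cv2.connectedComponentsWithStats(m); j=1+np.argmax(st[1:,4]);mm=l==j
                                                      ~~~~~~~~~^^^^^^^^^^
    return _wrapfunc(a, 'argmax', axis=axis, out=out, **kwds)
    return bound(*args, **kwds)
ValueError: attempt to get argmax of an empty sequence
```

View pics/crop0.png

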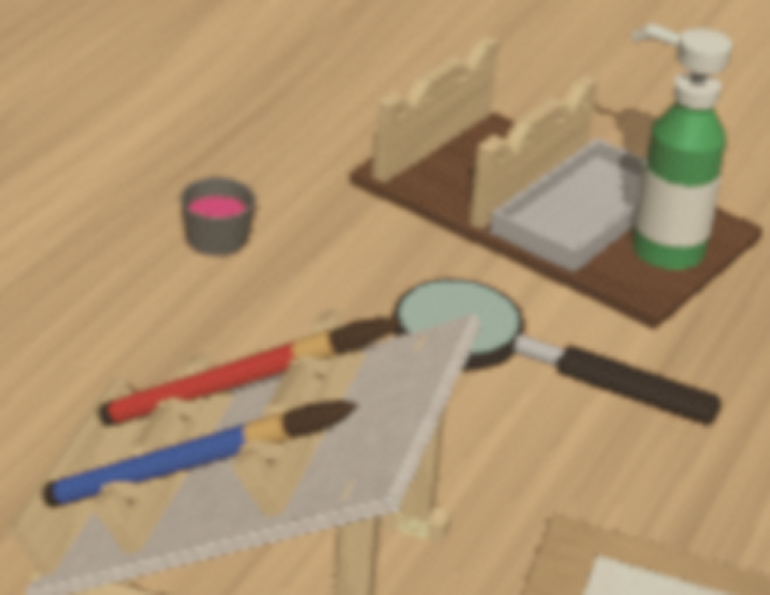

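The crop confirms both: a red handle and a blue handle, brass ferrules and dark heads at the upper end. Next I'll tighten the masks and filter the outliers.

```bash
python3 - <<'E'
s=open('m.py').read()
s=s.replace("(H>105)&(H<130)&(S>140)&(V>70)","(H>100)&(H<135)&(S>90)&(V>50)")
s=s.replace("            ct=np.median(q,0)","            q=q[(abs(q-np.median(q,0))<.1).all(1)]\n            for _ in range(3):\n                ct=np.median(q,0);vt=np.linalg.svd(q-ct,full_matrices=False)[2];e=np.linalg.norm((q-ct)-np.outer((q-ct)@vt[0],vt[0]),axis=1);q=q[e<max(.008,2.*np.median(e))]\n            ct=q.mean(0)")
open('m.py','w').write(s)
E
python3 m.py
python3 - <<'E'
from h import *
# board plane in scene & side
for n in('scene','side'):
    im=np.load(n+'0im.npy');P=points(n,np.load(n+'0.npy'))
    S=cv2.cvtColor(im,cv2.COLOR_RGB2HSV)[...,1]
    m=(S<60)&(P[...,2]>.015)&(P[...,2]<.175)&(abs(P[...,0]-.55)<.18)&(abs(P[...,1]+.25)<.14)
    q=P[m]
    for _ in range(6):
        c=q.mean(0);nv=np.linalg.svd(q-c,full_matrices=False)[2][2];e=abs((q-c)@nv);q=q[e<max(.004,2.5*np.median(e))]
    nv*=np.sign(nv[2]);print(n,len(q),c.round(4),nv.round(3),'slope',np.degrees(np.arccos(nv[2])).round(1),'yaw',np.degrees(np.arctan2(-nv[1],-nv[0])).round(1))
E
```

```text
scene red 167 [ 0.5155 -0.2262  0.0886] axis [0.807 0.141 0.574] elev 35.0 yaw 9.9 ends [ 0.4651 -0.235   0.0527] [ 0.5624 -0.2179  0.1219]
scene blue 225 [ 0.5283 -0.2949  0.0894] axis [0.808 0.135 0.573] elev 35.0 yaw 9.5 ends [ 0.4757 -0.3037  0.0521] [ 0.5723 -0.2875  0.1205]
scene 2545 [ 0.5958 -0.2629  0.102 ] [-0.556 -0.1    0.825] slope 34.4 yaw 10.2
side 86 [ 0.5233 -0.2848  0.0674] [-0.435  0.804  0.405] slope 66.1 yaw -61.6Traceback (most recent call last):
  File "m.py", line 38, in <module>
    if __name__=='__main__':go('0')
                            ~~^^^^^
  File "m.py", line 21, in go
    k,l,st,_=cv2.connectedComponentsWithStats(g.astype(np.uint8));j=1+np.argmax(st[1:,4]);q=P[l==j]
                                                                      ~~~~~~~~~^^^^^^^^^^
    return _wrapfunc(a, 'argmax', axis=axis, out=out, **kwds)
    return bound(*args, **kwds)
ValueError: attempt to get argmax of an empty sequence
```

```bash
sed -i 's/(S>150)$/(S>100)/; s/g=(H>45)&(H<85)&(S>150)/g=(H>45)\&(H<85)\&(S>100)/' m.py
python3 - <<'E'
from h import *
for n,pp in(('scene',[(413,232),(418,182),(283,227),(380,215)]),('side',[(353,138),(356,115),(249,207)])):
    im=np.load(n+'0im.npy');P=points(n,np.load(n+'0.npy'));hsv=cv2.cvtColor(im,cv2.COLOR_RGB2HSV)
    for u,v in pp: print(n,u,v,P[v,u].round(3),hsv[v,u])
E
python3 m.py
```

```text
scene 413 232 [0.663 0.116 0.041] [ 21  38 194]
scene 418 182 [0.652 0.126 0.163] [ 22  37 177]
scene 283 227 [ 0.4   -0.018  0.034] [  1  81 138]
scene 380 215 [0.563 0.17  0.023] [ 19  28 145]
side 353 138 [0.646 0.118 0.104] [ 66 233  82]
side 356 115 [0.648 0.126 0.17 ] [ 27  57 161]
side 249 207 [0.386 0.002 0.015] [169 249 177]
scene red 167 [ 0.5155 -0.2262  0.0886] axis [0.807 0.141 0.574] elev 35.0 yaw 9.9 ends [ 0.4651 -0.235   0.0527] [ 0.5624 -0.2179  0.1219]
scene blue 225 [ 0.5283 -0.2949  0.0894] axis [0.808 0.135 0.573] elev 35.0 yaw 9.5 ends [ 0.4757 -0.3037  0.0521] [ 0.5723 -0.2875  0.1205]
bottle 345 [0.658  0.1231 0.1049]
pump 126 [0.6507 0.1356 0.1704]
 saddle 432 [344. 191.] [0.4659 0.1662 0.0624] -101.4 mid [0.467  0.1721] 0.138
 saddle 427 [373. 203.] [0.5484 0.1516 0.0629] -100.7 mid [0.5497 0.1583] 0.137
base 1085 ((0.5652953386306763, 0.14945533871650696), (0.13539211452007294, 0.24911382794380188), 80.05581665039062)
side red 297 [ 0.5124 -0.2259  0.0876] axis [0.805 0.141 0.576] elev 35.1 yaw 9.9 ends [ 0.4623 -0.2347  0.0518] [ 0.5619 -0.2172  0.123 ]
side blue 320 [ 0.525  -0.2945  0.0884] axis [0.806 0.142 0.575] elev 35.1 yaw 10.0 ends [ 0.4732 -0.3036  0.0514] [ 0.5736 -0.2859  0.1231]
bottle 311 [0.6495 0.1223 0.1033]
pump 124 [0.6498 0.1355 0.1693]
base 2191 ((0.5618159174919128, 0.15413878858089447), (0.14676937460899353, 0.2501319646835327), 79.1335678100586)
```

```bash
cat >> h.py <<'E'
from scipy.spatial.transform import Rotation as Rn
def ray(n,uv):
    c=cal(n);p=cv2.undistortPoints(np.array([[uv]],float),c['intrinsics'],c['dist'])[0,0]
    return -c['R'].T@c['t'], c['R'].T@np.array([p[0],p[1],1.])
def st():
    s=readout.get_state();q=s['ee_rot'];return np.array(s['position']),Rn.from_quat(np.r_[q[1:],q[0]]),s
def plan(pos,Rt,via=None):
    "offset from present pose in tool axes, and rotation vector in tool axes"
    p,R,s=st();print('t',s['clock'],'p',p.round(4),'dp_tool(m)',R.inv().apply(pos-p).round(4),'dp units',(R.inv().apply(pos-p)/.2).round(3),'rot units',((R.inv()*Rt).as_rotvec()/.1).round(3),'q',s['qpos'].round(2),'w',round(s['width'],4),'F',s['contact_force'].round(1))
def tool(xa,za):
    xa=np.array(xa,float);za=np.array(za,float);za/=np.linalg.norm(za);y=np.cross(za,xa);y/=np.linalg.norm(y)
    return Rn.from_matrix(np.c_[np.cross(y,za),y,za])
E
cat > pose.py <<'E'
from h import *
a=np.radians(35);w=np.radians(9.9)
ax=np.array([np.cos(a)*np.cos(w),np.cos(a)*np.sin(w),np.sin(a)]);nz=np.array([-np.sin(a)*np.cos(w),-np.sin(a)*np.sin(w),np.cos(a)])
E
python3 - <<'E'
from pose import *
for n,B in(('scene',{'red':((.5155,-.2262,.0886),(249.4,282.7),(333,258)),'blue':((.5283,-.2949,.0894),(234,306.5),(321.5,281.5))}),('side',{'red':((.5124,-.2259,.0876),(289,288),(370,239)),'blue':((.525,-.2945,.0884),(298.5,316),(383,269))})):
    C=ray(n,(1,1))[0]
    for k,(c,b,t) in B.items():
        c=np.array(c);v=C-c;v-=ax*(v@ax);v/=np.linalg.norm(v);c=c-v*.0055   # mean visible surface -> axis
        E=[]
        for uv in(b,t):
            o,d=ray(n,uv);d/=np.linalg.norm(d)
            s=np.linalg.lstsq(np.c_[ax,-d],o-c,rcond=None)[0];E.append(s[0])
        print(n,k,'axis pt',c.round(4),'len',round(E[1]-E[0],4),'mid',(c+ax*sum(E)/2).round(4))
p,R,s=st()
T=tool(-ax,-nz)
for m in((.531,-.223,.099),(.543,-.291,.099)):
    m=np.array(m);plan(m+.114*nz-0*ax,T)
E
```

```text
scene red axis pt [ 0.516  -0.2211  0.0866] len 0.1965 mid [ 0.5341 -0.218   0.0994]
scene blue axis pt [ 0.529  -0.2899  0.0872] len 0.1981 mid [ 0.5471 -0.2867  0.1001]
side red axis pt [ 0.5146 -0.2226  0.0837] len 0.1969 mid [ 0.5339 -0.2193  0.0975]
side blue axis pt [ 0.5273 -0.2915  0.0844] len 0.1939 mid [ 0.5463 -0.2882  0.0979]
t 0.15 p [0.1948 0.5407 0.3032] dp_tool(m) [-0.5184 -0.6368  0.1117] dp units [-2.592 -3.184  0.558] rot units [-1.597 -5.975 -5.018] q [ 1.1   0.28  1.51 -0.    1.36 -0.12] w 0.0854 F [-0.3 -0.2 -1.1]
t 0.15 p [0.1948 0.5407 0.3032] dp_tool(m) [-0.5527 -0.6967  0.1117] dp units [-2.764 -3.483  0.559] rot units [-1.597 -5.975 -5.018] q [ 1.1   0.28  1.51 -0.    1.36 -0.12] w 0.0854 F [-0.3 -0.2 -1.1]
```

>>> {"method": "servo_tool", "body": {"moves": [{"dp": [-0.152,-0.187,0],"delta_rot": [0,0,0],"fingers": 1},{"dp": [-0.152,-0.187,0],"delta_rot": [0,0,0],"fingers": 1},{"dp": [-0.152,-0.187,0],"delta_rot": [0,0,0],"fingers": 0.6},{"dp": [-0.152,-0.187,0],"delta_rot": [0,0,0],"fingers": 0.6},{"dp": [-0.152,-0.187,0],"delta_rot": [0,0,0],"fingers": 0.6}]}}

```text
clock: 0.65
position: [0.2745, 0.3117, 0.3037]
ee_rot: [0.0, 0.172, 0.985, -0.0]
contact_force: [1.3, -0.2, -0.5]
width: 0.0512
gripper_force: 0.0
```

>>> {"method": "servo_tool", "body": {"moves": [{"dp": [-0.152,-0.187,0],"delta_rot": [0,0,0],"fingers": 0.6},{"dp": [-0.152,-0.187,0],"delta_rot": [0,0,0],"fingers": 0.6},{"dp": [-0.152,-0.187,0],"delta_rot": [0,0,0],"fingers": 0.6},{"dp": [0,0,0],"delta_rot": [0,0,0],"fingers": 0.6},{"dp": [0,0,0],"delta_rot": [0,0,0],"fingers": 0.6}]}}

```text
clock: 1.15
position: [0.3226, 0.1761, 0.3039]
ee_rot: [-0.0, 0.174, 0.985, 0.0]
contact_force: [-0.4, 1.1, -0.4]
width: 0.0511
gripper_force: 0.0
```

```bash
cat >> h.py <<'E'
def wpoints(depth,p,R):
    c=cal('wrist');h,w=depth.shape;u,v=np.meshgrid(np.arange(w),np.arange(h))
    q=cv2.undistortPoints(np.stack([u,v],-1).reshape(-1,1,2).astype(float),c['intrinsics'],c['dist']).reshape(h,w,2)
    P=np.concatenate([q*depth[...,None],depth[...,None]],-1)
    P=P@c['hand_eye'][:3,:3].T+c['hand_eye'][:3,3]
    return P@R.as_matrix().T+p
E
python3 - <<'E'
from h import *
p,R,s=st();im,d=imaging.get_image('wrist');print(s['clock'],p,s['width'])
cv2.imwrite('pics/w1.png',im[...,::-1]);np.savez('w1.npz',im=im,d=d,p=p,q=R.as_quat())
P=wpoints(d,p,R);hsv=cv2.cvtColor(im,cv2.COLOR_RGB2HSV);S=hsv[...,1]
m=(P[...,2]>.05)&(P[...,2]<.08)&(np.hypot(P[...,0]-.505,P[...,1]-.165)<.1)
k,l,stt,cc=cv2.connectedComponentsWithStats(m.astype(np.uint8))
for j in range(1,k):
    if stt[j,4]>40:
        q=P[l==j];r=cv2.minAreaRect(q[:,:2].astype(np.float32));print(stt[j,4],cc[j].round(),q.mean(0).round(4),np.round(r[0],4),np.round(r[1],3),round(r[2],1),np.percentile(q[:,2],99).round(4))
m=(P[...,2]>.166)&(P[...,2]<.176)&(np.hypot(P[...,0]-.65,P[...,1]-.135)<.06)
q=P[m];print('pump',len(q),q.mean(0),cv2.minAreaRect(q[:,:2].astype(np.float32)) if len(q) else '')
E
```

```text
1.15 [0.32256827 0.1761366  0.30387475] 0.05107285546176259
84 [370. 286.] [0.4707 0.2342 0.0661] [0.4736 0.2347] [0.012 0.005] 8.1 0.0746
1154 [297. 296.] [0.4552 0.148  0.0651] [0.4575 0.1475] [0.08  0.012] 79.8 0.0745
1145 [308. 349.] [0.5383 0.1352 0.0641] [0.5414 0.1352] [0.086 0.014] 79.7 0.0745
pump 0 [nan nan nan] <stdin>:11: RuntimeWarning: Mean of empty slice.
  ret = um.true_divide(
```

View pics/w1.png

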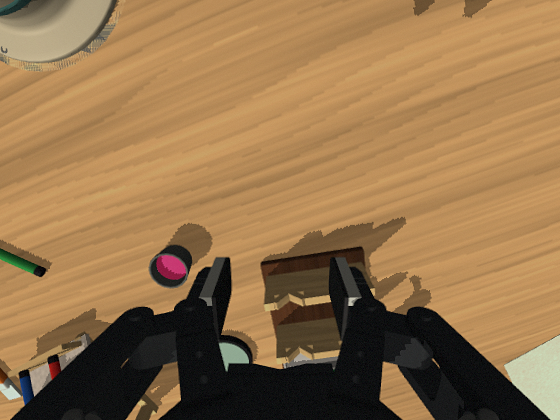

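The wrist view shows both saddles, at (290,300) and (300,352), with the right-hand notches between the fingers. The pot is at (171,266). Next I'll get the notch profile along the stand's y from the stored data.

Run:
```python
from h import *
z=np.load('w1.npz');sets={'wrist':wpoints(z['d'],z['p'],Rn.from_quat(z['q']))}
for n in('scene','side'): sets[n]=points(n,np.load(n+'0.npy'))
th=np.radians(-10.3);u=np.array([np.cos(th),np.sin(th)]);v=np.array([-u[1],u[0]]);O=np.array([.5055,.1645])
for n,P in sets.items():
    P=P.reshape(-1,3);x=(P[:,:2]-O)@u;y=(P[:,:2]-O)@v
    for xs in(-.042,.042):
        m=(abs(x-xs)<.012)&(abs(y)<.075)&(P[:,2]>.045)&(P[:,2]<.085)
        # brightest top profile
        b=np.arange(-.072,.073,.006);r=[]
        for a in b:
            k=m&(y>=a)&(y<a+.006);r.append(int(1000*np.percentile(P[k,2],97)) if k.sum()>3 else 0)
        t=m&(P[:,2]>.058)
        print(n,xs,'x range',np.percentile(x[t],[5,50,95]).round(4) if t.sum() else '', 'y',np.percentile(y[t],[1,99]).round(4) if t.sum() else '');print('  ',dict(zip((b*1000+3).astype(int).tolist(),r)))
```

```text
wrist -0.042 x range [-0.0492 -0.0476 -0.0395] y [-0.0644  0.0643]
   {-69: 0, -62: 74, -56: 74, -50: 74, -44: 72, -38: 65, -32: 63, -26: 69, -20: 74, -14: 74, -8: 74, -2: 74, 3: 74, 9: 74, 15: 73, 21: 0, 27: 0, 33: 0, 39: 0, 45: 0, 51: 0, 57: 73, 63: 74, 69: 0, 75: 0}
wrist 0.042 x range [0.0349 0.0366 0.0445] y [-0.0647  0.0179]
   {-69: 0, -62: 73, -56: 74, -50: 74, -44: 71, -38: 65, -32: 63, -26: 69, -20: 74, -14: 74, -8: 74, -2: 73, 3: 74, 9: 74, 15: 73, 21: 65, 27: 0, 33: 0, 39: 0, 45: 0, 51: 0, 57: 0, 63: 0, 69: 0, 75: 0}
scene -0.042 x range [-0.0468 -0.0385 -0.0357] y [-0.0648  0.0661]
   {-69: 0, -62: 76, -56: 75, -50: 76, -44: 74, -38: 66, -32: 63, -26: 71, -20: 77, -14: 76, -8: 76, -2: 77, 3: 75, 9: 76, 15: 78, 21: 74, 27: 71, 33: 64, 39: 67, 45: 71, 51: 76, 57: 75, 63: 75, 69: 73, 75: 0}
scene 0.042 x range [0.0373 0.0453 0.0478] y [-0.0653  0.0657]
   {-69: 0, -62: 74, -56: 76, -50: 77, -44: 75, -38: 63, -32: 65, -26: 74, -20: 77, -14: 75, -8: 78, -2: 76, 3: 77, 9: 76, 15: 75, 21: 75, 27: 72, 33: 63, 39: 67, 45: 73, 51: 75, 57: 74, 63: 75, 69: 73, 75: 0}
side -0.042 x range [-0.0485 -0.0434 -0.0393] y [-0.0657  0.0657]
   {-69: 69, -62: 74, -56: 75, -50: 74, -44: 66, -38: 0, -32: 69, -26: 71, -20: 77, -14: 76, -8: 76, -2: 78, 3: 76, 9: 73, 15: 74, 21: 74, 27: 0, 33: 63, 39: 66, 45: 73, 51: 74, 57: 74, 63: 71, 69: 0, 75: 0}
side 0.042 x range [0.0352 0.0398 0.0444] y [-0.0662  0.0635]
   {-69: 0, -62: 73, -56: 75, -50: 75, -44: 0, -38: 0, -32: 65, -26: 68, -20: 76, -14: 75, -8: 75, -2: 76, 3: 74, 9: 77, 15: 74, 21: 73, 27: 0, 33: 0, 39: 69, 45: 75, 51: 74, 57: 74, 63: 72, 69: 0, 75: 0}
```

>>> {"method": "servo_tool", "body": {"moves": [{"dp": [-0.152,-0.187,0],"delta_rot": [0,0,0],"fingers": 0.6},{"dp": [-0.152,-0.187,0],"delta_rot": [0,0,0],"fingers": 0.6},{"dp": [-0.152,-0.187,0],"delta_rot": [0,0,0],"fingers": 0.6},{"dp": [-0.152,-0.187,0],"delta_rot": [0,0,0],"fingers": 0.6},{"dp": [-0.152,-0.187,0],"delta_rot": [0,0,0],"fingers": 0.6}]}}

```text
clock: 1.7
position: [0.4027, -0.05, 0.3039]
ee_rot: [0.0, 0.17, 0.985, 0.001]
contact_force: [1.5, -0.5, 0.0]
width: 0.0512
gripper_force: 0.0
```

>>> {"method": "servo_tool", "body": {"moves": [{"dp": [-0.152,-0.187,0],"delta_rot": [0,0,0],"fingers": 0.6},{"dp": [-0.152,-0.187,0],"delta_rot": [0,0,-1],"fingers": 0.6},{"dp": [-0.1,-0.187,0],"delta_rot": [0,0,-1],"fingers": 0.6},{"dp": [0,-0.1,0],"delta_rot": [0,0,-1],"fingers": 0.6},{"dp": [0,0,0],"delta_rot": [0,0,-1],"fingers": 0.6}]}}

```text
clock: 2.2
position: [0.4428, -0.2031, 0.3031]
ee_rot: [-0.0, -0.03, 1.0, -0.0]
contact_force: [0.2, 0.1, 0.4]
width: 0.0512
gripper_force: 0.0
```

>>> {"method": "servo_tool", "body": {"moves": [{"dp": [0,0,0],"delta_rot": [0,0,-1],"fingers": 0.6},{"dp": [0,0,0],"delta_rot": [0,-1,0],"fingers": 0.6},{"dp": [0,0,0],"delta_rot": [0,-1,0],"fingers": 0.6},{"dp": [0,0,0],"delta_rot": [0,-1,0],"fingers": 0.6},{"dp": [0,0,0],"delta_rot": [0,-1,0],"fingers": 0.6}]}}

```text
clock: 2.7
position: [0.4426, -0.2, 0.304]
ee_rot: [0.2, -0.078, 0.977, 0.016]
contact_force: [-0.2, 0.6, 0.1]
width: 0.0515
gripper_force: 0.0
```

Run:
```python
from pose import *
m=np.array([.534,-.219,.0985]);plan(m+.114*nz,tool(-ax,-nz))
```

```text
t 2.7 p [ 0.4426 -0.2     0.304 ] dp_tool(m) [ 0.024  -0.0342  0.1117] dp units [ 0.12  -0.171  0.559] rot units [-0.067 -2.065 -0.122] q [-0.76  0.02  1.89  0.38  1.02 -2.65] w 0.0515 F [-0.2  0.6  0.1]
```

The stand estimate is confirmed: the notches sit at ±35 mm to within about 1 mm. Joint 6 is close to its limit, so I'll grasp with a smaller tilt (16.5°). The pads only need the brush in their plane.

```bash
cat >> pose.py <<'E'
def tilt(deg,yaw):  # tool z leaning toward +heading by deg; tool x pointing back
    t=np.radians(deg);y=np.radians(yaw);f=np.array([np.cos(y),np.sin(y),0])
    z=np.sin(t)*f-np.array([0,0,np.cos(t)]);return tool(-f,z),z
RED=np.array([.534,-.219,.0985]);BLUE=np.array([.5467,-.2875,.0985])
O=np.array([.5048,.1645,0]);YS=-10.3
E
python3 - <<'E'
from pose import *
T,z=tilt(16.5,9.9);print('rotate first');plan(RED-.054*z-.06*z,T)
p,R,s=st();print('after rotation, pre',(T.inv().apply(RED-.114*z-p)/.2).round(3))
E
```

```text
rotate first
t 2.7 p [ 0.4426 -0.2     0.304 ] dp_tool(m) [-0.0126 -0.0337  0.1101] dp units [-0.063 -0.169  0.55 ] rot units [-0.046  1.163 -0.131] q [-0.76  0.02  1.89  0.38  1.02 -2.65] w 0.0515 F [-0.2  0.6  0.1]
after rotation, pre [-0.124 -0.172  0.539]
```

>>> {"method": "servo_tool", "body": {"moves": [{"dp": [0,0,0],"delta_rot": [-0.023,0.58,-0.065],"fingers": 0.6},{"dp": [0,0,0],"delta_rot": [-0.023,0.58,-0.065],"fingers": 0.6},{"dp": [-0.042,-0.058,0.18],"delta_rot": [0,0,0],"fingers": 0.6},{"dp": [-0.042,-0.058,0.18],"delta_rot": [0,0,0],"fingers": 0.6},{"dp": [-0.042,-0.058,0.18],"delta_rot": [0,0,0],"fingers": 0.6}]}}

```text
clock: 3.2
position: [0.5029, -0.2251, 0.2064]
ee_rot: [0.141, -0.085, 0.986, 0.012]
contact_force: [-0.3, 0.1, -0.1]
width: 0.0515
gripper_force: 0.0
```

>>> {"method": "servo_tool", "body": {"moves": [{"dp": [0,0,0],"delta_rot": [0,0,0],"fingers": 0.6},{"dp": [0,0,0],"delta_rot": [0,0,0],"fingers": 0.6}]}}

```text
clock: 3.4
position: [0.5015, -0.2253, 0.2063]
ee_rot: [0.14, -0.085, 0.986, 0.013]
contact_force: [0.0, -0.5, 0.1]
width: 0.0514
gripper_force: 0.0
```

Run:
```python
from pose import *
T,z=tilt(16.5,9.9);plan(RED-.054*z,T)
p,R,s=st();im,d=imaging.get_image('wrist');cv2.imwrite('pics/w2.png',im[...,::-1])
P=wpoints(d,p,R);H,S,V=cv2.split(cv2.cvtColor(im,cv2.COLOR_RGB2HSV))
for c,m in(('red',((H<8)|(H>172))&(S>150)&(V>60)),('blue',(H>100)&(H<135)&(S>90)&(V>40))):
    q=P[m&(abs(P[...,0]-.53)<.12)&(abs(P[...,1]+.25)<.09)&(P[...,2]>.03)&(P[...,2]<.2)]
    if len(q)<20: print(c,len(q));continue
    ct=np.median(q,0);q=q[np.linalg.norm(q-ct,axis=1)<.08];ct=q.mean(0);B=RED if c=='red' else BLUE
    pe=ct-B;pe-=ax*(pe@ax);lat=np.cross(nz,ax);print(c,len(q),ct.round(4),'lateral err',(pe@lat).round(4),'normal',(pe@nz).round(4))
```

```text
t 3.4 p [ 0.5015 -0.2253  0.2063] dp_tool(m) [-0.0015  0.0005  0.0588] dp units [-0.007  0.002  0.294] rot units [ 0.023 -0.057 -0.018] q [-0.66  0.23  1.86  0.27  0.88 -2.56] w 0.0514 F [ 0.  -0.5  0.1]
red 4022 [ 0.5099 -0.2224  0.0875] lateral err 0.0008 normal 0.005
blue 4061 [ 0.5214 -0.2897  0.087 ] lateral err 0.0022 normal 0.0051
```

View pics/w2.png

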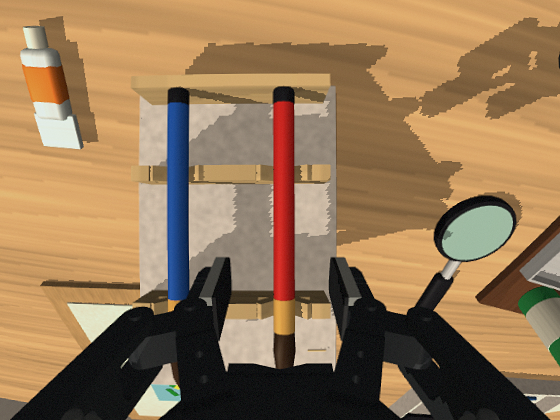

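The wrist view shows the red brush centred between the open fingers (column 284), blue to its left (178), and bars at rows 175 and 308. The lateral error is about 1 mm, so I'll descend and grip.

>>> {"method": "servo_tool", "body": {"moves": [{"dp": [-0.007,0.002,0.1],"delta_rot": [0,0,0],"fingers": 0.6},{"dp": [0,0,0.1],"delta_rot": [0,0,0],"fingers": 0.6},{"dp": [0,0,0.094],"delta_rot": [0,0,0],"fingers": 0.6},{"dp": [0,0,0],"delta_rot": [0,0,0],"fingers": 0.6},{"dp": [0,0,0],"delta_rot": [0,0,0],"fingers": 0}], "force": 30}}

```text
clock: 3.95
position: [0.5184, -0.2238, 0.1528]
ee_rot: [0.142, -0.083, 0.986, 0.011]
contact_force: [-0.3, 0.1, -0.2]
width: 0.0379
gripper_force: 0.0
```

>>> {"method": "servo_tool", "body": {"moves": [{"dp": [0,0,0],"delta_rot": [0,0,0],"fingers": 0},{"dp": [0,0,0],"delta_rot": [0,0,0],"fingers": 0},{"dp": [0,0,0],"delta_rot": [0,0,0],"fingers": 0},{"dp": [0,0,0],"delta_rot": [0,0,0],"fingers": 0}]}}

```text
clock: 4.35
position: [0.5176, -0.2203, 0.1529]
ee_rot: [0.141, -0.083, 0.986, 0.016]
contact_force: [-0.9, 10.5, 7.8]
width: 0.0129
gripper_force: 29.1
```

Run:
```python
from pose import *
T,z=tilt(16.5,9.9);plan(RED-.054*z,T)
p,R,s=st();print(s['gripper_force'])
print('nz in tool',R.inv().apply(nz).round(3))
```

```text
t 4.35 p [ 0.5176 -0.2203  0.1529] dp_tool(m) [-0.0003 -0.0016  0.0028] dp units [-0.002 -0.008  0.014] rot units [ 0.059 -0.029 -0.062] q [-0.64  0.31  1.91  0.31  0.75 -2.58] w 0.0129 F [-0.9 10.5  7.8]
29.122225642204285
nz in tool [ 0.32   0.004 -0.947]
```

>>> {"method": "servo_tool", "body": {"moves": [{"dp": [0.016,0,-0.048],"delta_rot": [0,0,0],"fingers": 0},{"dp": [0.038,0,-0.114],"delta_rot": [0,0,0],"fingers": 0},{"dp": [0.038,0,-0.114],"delta_rot": [0,0,0],"fingers": 0},{"dp": [0.038,0,-0.114],"delta_rot": [0,0,0],"fingers": 0},{"dp": [0.038,0,-0.114],"delta_rot": [0,0,0],"fingers": 0}]}}

```text
clock: 4.85
position: [0.4577, -0.2347, 0.2405]
ee_rot: [0.142, -0.083, 0.986, 0.011]
contact_force: [0.5, -0.1, 0.8]
width: 0.0126
gripper_force: 29.3
```

>>> {"method": "servo_tool", "body": {"moves": [{"dp": [0.03,0,-0.1],"delta_rot": [0,0,0],"fingers": 0},{"dp": [0,0,0],"delta_rot": [0,0,0],"fingers": 0},{"dp": [0,0,0],"delta_rot": [0,0,0],"fingers": 0}]}}

```text
clock: 5.15
position: [0.4472, -0.2365, 0.2569]
ee_rot: [0.142, -0.083, 0.986, 0.011]
contact_force: [-0.3, -0.1, -1.4]
width: 0.0125
gripper_force: 29.3
```

```bash
cat >> pose.py <<'E'
def place(side,dz,grip=(0,0,.054),bt=18.5,dx=0.):
    T,z=tilt(-bt,YS);u=np.array([np.cos(np.radians(YS)),np.sin(np.radians(YS)),0]);v=np.array([-u[1],u[0],0])
    return O+u*dx+v*.035*side+np.array([0,0,.070+dz])-T.apply(grip),T
E
python3 - <<'E'
from pose import *
p,R,s=st();print(s['gripper_force'])
P,T=place(1,.10);plan(P,T)
im,d=imaging.get_image('scene');np.save('scene1im.npy',im);np.save('scene1.npy',d)
im2,d2=imaging.get_image('side')
# brush axis in tool frame, from both views (red handle)
for n,i,dd in(('scene',im,d),('side',im2,d2)):
    Q=points(n,dd);H,S,V=cv2.split(cv2.cvtColor(i,cv2.COLOR_RGB2HSV))
    m=((H<8)|(H>172))&(S>140)&(V>60)&(np.linalg.norm(Q-(p+R.apply([0,0,.054])),axis=-1)<.12)
    q=Q[m];
    for _ in range(4):
        c=q.mean(0);a=np.linalg.svd(q-c,full_matrices=False)[2][0];e=np.linalg.norm(q-c-np.outer((q-c)@a,a),axis=1);q=q[e<max(.007,2*np.median(e))]
    a*=np.sign(a[2]);print(n,len(q),'tool axis',R.inv().apply(a).round(3),'pt in tool',R.inv().apply(c-p).round(4),'elev',np.degrees(np.arcsin(a[2])))
print('expected',R.inv().apply(ax))
E
```

```text
29.271523654460907
t 5.15 p [ 0.4472 -0.2365  0.2569] dp_tool(m) [-0.1355  0.413   0.0761] dp units [-0.678  2.065  0.381] rot units [-0.085  6.024  3.521] q [-0.76  0.12  1.86  0.27  1.   -2.62] w 0.0125 F [-0.3 -0.1 -1.4]
scene 261 tool axis [-0.947  0.003 -0.322] pt in tool [ 0.0281 -0.0057  0.0638] elev 35.12686555072285
side 303 tool axis [-0.945  0.001 -0.327] pt in tool [ 0.0339 -0.0038  0.0645] elev 35.4131205765769
expected [-0.94747112  0.00358157 -0.31982126]
```

```bash
cat >> pose.py <<'E'
import json
def rows(P,T,N,f,dpd=3):
    p,R,s=st();w=(R.inv()*T).as_rotvec()/N;out=[]
    for i in range(N):
        dp=R.inv().apply((P-p)/(N-i))/.2;dp=dp.round(dpd);r=(w/.1).round(dpd)
        p=p+R.apply(dp*.2);R=R*Rn.from_rotvec(r*.1);out.append({"dp":dp.tolist(),"delta_rot":r.tolist(),"fingers":f})
    for i in range(0,N,5): print(json.dumps(out[i:i+5]))
E
python3 - <<'E'
from pose import *
P,T=place(1,.13);rows(P,T,12,0,2);plan(P,T)
E
```

```text
[{"dp": [-0.06, 0.17, 0.02], "delta_rot": [-0.01, 0.5, 0.29], "fingers": 0}, {"dp": [-0.06, 0.17, 0.02], "delta_rot": [-0.01, 0.5, 0.29], "fingers": 0}, {"dp": [-0.05, 0.18, 0.01], "delta_rot": [-0.01, 0.5, 0.29], "fingers": 0}, {"dp": [-0.05, 0.18, 0.01], "delta_rot": [-0.01, 0.5, 0.29], "fingers": 0}, {"dp": [-0.04, 0.18, 0.01], "delta_rot": [-0.01, 0.5, 0.29], "fingers": 0}]
[{"dp": [-0.04, 0.18, 0.01], "delta_rot": [-0.01, 0.5, 0.29], "fingers": 0}, {"dp": [-0.03, 0.18, 0.01], "delta_rot": [-0.01, 0.5, 0.29], "fingers": 0}, {"dp": [-0.03, 0.18, 0.0], "delta_rot": [-0.01, 0.5, 0.29], "fingers": 0}, {"dp": [-0.02, 0.18, 0.0], "delta_rot": [-0.01, 0.5, 0.29], "fingers": 0}, {"dp": [-0.02, 0.18, 0.01], "delta_rot": [-0.01, 0.5, 0.29], "fingers": 0}]
[{"dp": [-0.01, 0.18, 0.0], "delta_rot": [-0.01, 0.5, 0.29], "fingers": 0}, {"dp": [-0.01, 0.18, 0.0], "delta_rot": [-0.01, 0.5, 0.29], "fingers": 0}]
t 5.25 p [ 0.4472 -0.2359  0.2555] dp_tool(m) [-0.1444  0.4122  0.0468] dp units [-0.722  2.061  0.234] rot units [-0.062  6.001  3.53 ] q [-0.75  0.12  1.86  0.27  1.   -2.62] w 0.0123 F [ 0.4  0.4 -0.3]
```

>>> {"method": "servo_tool", "body": {"moves": [{"dp": [-0.06,0.17,0.01],"delta_rot": [-0.01,0.5,0.29],"fingers": 0},{"dp": [-0.06,0.17,0.01],"delta_rot": [-0.01,0.5,0.29],"fingers": 0},{"dp": [-0.05,0.18,0],"delta_rot": [-0.01,0.5,0.29],"fingers": 0},{"dp": [-0.05,0.18,0],"delta_rot": [-0.01,0.5,0.29],"fingers": 0},{"dp": [-0.04,0.18,0.01],"delta_rot": [-0.01,0.5,0.29],"fingers": 0}]}}

```text
clock: 5.75
position: [0.48, -0.0534, 0.262]
ee_rot: [0.014, -0.012, 1.0, 0.014]
contact_force: [0.8, -0.5, -0.6]
width: 0.0129
gripper_force: 29.4
```

>>> {"method": "servo_tool", "body": {"moves": [{"dp": [-0.04,0.18,0.01],"delta_rot": [-0.01,0.5,0.29],"fingers": 0},{"dp": [-0.03,0.18,0.01],"delta_rot": [-0.01,0.5,0.29],"fingers": 0},{"dp": [-0.03,0.18,0],"delta_rot": [-0.01,0.5,0.29],"fingers": 0},{"dp": [-0.02,0.18,0],"delta_rot": [-0.01,0.5,0.29],"fingers": 0},{"dp": [-0.02,0.18,0.01],"delta_rot": [-0.01,0.5,0.29],"fingers": 0}]}}

```text
clock: 6.25
position: [0.5132, 0.1262, 0.2591]
ee_rot: [-0.112, 0.058, 0.992, 0.016]
contact_force: [0.5, -0.7, -0.3]
width: 0.0128
gripper_force: 29.4
```

>>> {"method": "servo_tool", "body": {"moves": [{"dp": [-0.01,0.18,0],"delta_rot": [-0.01,0.5,0.29],"fingers": 0},{"dp": [-0.01,0.18,0],"delta_rot": [-0.01,0.5,0.29],"fingers": 0},{"dp": [0,0,0],"delta_rot": [0,0,0],"fingers": 0},{"dp": [0,0,0],"delta_rot": [0,0,0],"fingers": 0}]}}

```text
clock: 6.65
position: [0.5263, 0.1956, 0.2585]
ee_rot: [-0.161, 0.085, 0.983, 0.016]
contact_force: [0.1, 0.0, -1.0]
width: 0.0129
gripper_force: 29.5
```

```bash
cat > held.py <<'E'
from pose import *
def held(col,tag):
    p,R,s=st()
    u=np.array([np.cos(np.radians(YS)),np.sin(np.radians(YS)),0]);v=np.array([-u[1],u[0],0])
    for n in('scene','side'):
        i,dd=imaging.get_image(n);cv2.imwrite(f'pics/{n}{tag}.png',i[...,::-1]);Q=points(n,dd);H,S,V=cv2.split(cv2.cvtColor(i,cv2.COLOR_RGB2HSV))
        m=((H<8)|(H>172))&(S>140)&(V>60) if col=='red' else (H>100)&(H<135)&(S>90)&(V>40)
        q=Q[m&(np.linalg.norm(Q[...,:2]-O[:2],axis=-1)<.14)&(Q[...,2]>.05)&(Q[...,2]<.3)]
        if len(q)<15: print(n,'few',len(q));continue
        for _ in range(4):
            c=q.mean(0);a=np.linalg.svd(q-c,full_matrices=False)[2][0];e=np.linalg.norm(q-c-np.outer((q-c)@a,a),axis=1);q=q[e<max(.007,2*np.median(e))]
        a*=np.sign(a@u);t=(q-c)@a;C=ray(n,(1,1))[0];w=C-c;w-=a*(w@a);w/=np.linalg.norm(w);c=c-w*.0055;b=c+a*t.min()
        r=c-O;print(n,len(q),'yaw err deg',np.degrees(np.arctan2(a@v,a@u)).round(2),'elev',np.degrees(np.arcsin(a[2])).round(2),'stand x,y,z of axis pt',(r@u).round(4),(r@v).round(4),c[2].round(4),'butt-side x',((b-O)@u).round(4),'front x',((c+a*t.max()-O)@u).round(4))
E
python3 - <<'E'
from held import *
P,T=place(1,.13);plan(P,T);held('red','2');P,T=place(1,0.012);plan(P,T)
E
```

```text
t 6.65 p [0.5263 0.1956 0.2585] dp_tool(m) [-0.0038  0.0006  0.0064] dp units [-0.019  0.003  0.032] rot units [ 0.012 -0.022  0.08 ] q [ 0.17  0.41  1.45  0.11  1.59 -1.24] w 0.0129 F [ 0.1  0.  -1. ]
scene 184 yaw err deg 0.34 elev -0.54 stand x,y,z of axis pt -0.0342 0.035 0.2061 butt-side x -0.0932 front x 0.0342
side 224 yaw err deg 0.4 elev 0.05 stand x,y,z of axis pt -0.038 0.0327 0.2044 butt-side x -0.0928 front x 0.0352
t 6.75 p [0.5259 0.1943 0.2595] dp_tool(m) [-0.0419  0.0014  0.1192] dp units [-0.209  0.007  0.596] rot units [ 0.022 -0.013  0.061] q [ 0.17  0.41  1.45  0.11  1.59 -1.24] w 0.0126 F [-0.4  0.7 -0.8]
```

>>> {"method": "servo_tool", "body": {"moves": [{"dp": [-0.052,0.002,0.149],"delta_rot": [0,0,0.06],"fingers": 0},{"dp": [-0.052,0.002,0.149],"delta_rot": [0,0,0],"fingers": 0},{"dp": [-0.052,0.002,0.149],"delta_rot": [0,0,0],"fingers": 0},{"dp": [-0.052,0.002,0.149],"delta_rot": [0,0,0],"fingers": 0},{"dp": [0,0,0],"delta_rot": [0,0,0],"fingers": 0}]}}

```text
clock: 7.25
position: [0.5257, 0.1949, 0.131]
ee_rot: [-0.164, 0.09, 0.982, 0.015]
contact_force: [-1.2, -0.6, -0.1]
width: 0.013
gripper_force: 29.5
```

>>> {"method": "servo_tool", "body": {"moves": [{"dp": [-0.005,0,0.014],"delta_rot": [0,0,0],"fingers": 0},{"dp": [-0.005,0,0.014],"delta_rot": [0,0,0],"fingers": 0},{"dp": [0,0,0],"delta_rot": [0,0,0],"fingers": 0}]}}

```text
clock: 7.55
position: [0.529, 0.1965, 0.1294]
ee_rot: [-0.159, 0.089, 0.983, 0.017]
contact_force: [-0.4, 0.1, -0.3]
width: 0.013
gripper_force: 29.5
```

Run:
```python
from held import *
P,T=place(1,0);plan(P,T);held('red','3')
```

```text
t 7.55 p [0.529  0.1965 0.1294] dp_tool(m) [-0.0017 -0.0009  0.0081] dp units [-0.008 -0.004  0.041] rot units [0.044 0.024 0.003] q [ 0.17  0.53  1.6   0.12  1.31 -1.26] w 0.013 F [-0.4  0.1 -0.3]
scene 158 yaw err deg -0.07 elev 0.51 stand x,y,z of axis pt -0.0308 0.0368 0.0768 butt-side x -0.091 front x 0.0379
side 176 yaw err deg -0.1 elev 0.37 stand x,y,z of axis pt -0.0399 0.0354 0.0744 butt-side x -0.0892 front x 0.0375
```

View pics/scene3.png

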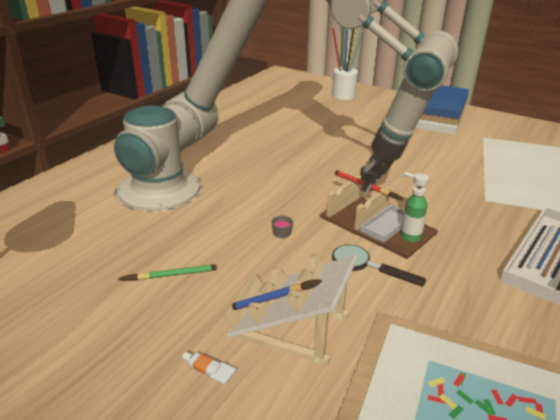

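The scene shows the red brush at about (365,182), held level over the left notches and roughly 6 mm high. I'll keep lowering slowly.

>>> {"method": "servo_tool", "body": {"moves": [{"dp": [-0.003,0,0.009],"delta_rot": [0,0,0],"fingers": 0},{"dp": [-0.003,0,0.009],"delta_rot": [0,0,0],"fingers": 0},{"dp": [0,0,0],"delta_rot": [0,0,0],"fingers": 0}]}}

```text
clock: 7.95
position: [0.5285, 0.1969, 0.1244]
ee_rot: [-0.16, 0.089, 0.983, 0.016]
contact_force: [-0.0, 0.4, 0.9]
width: 0.0129
gripper_force: 29.5
```

>>> {"method": "servo_tool", "body": {"moves": [{"dp": [-0.003,0,0.009],"delta_rot": [0,0,0],"fingers": 0},{"dp": [0,0,0],"delta_rot": [0,0,0],"fingers": 0}]}}

```text
clock: 8.15
position: [0.5285, 0.1971, 0.1239]
ee_rot: [-0.16, 0.089, 0.983, 0.017]
contact_force: [-0.1, 1.0, 8.0]
width: 0.0127
gripper_force: 30.1
```

>>> {"method": "servo_tool", "body": {"moves": [{"dp": [-0.002,0,0.006],"delta_rot": [0,0,0],"fingers": 0},{"dp": [0,0,0],"delta_rot": [0,0,0],"fingers": 0}]}}

```text
clock: 8.35
position: [0.5285, 0.1971, 0.1238]
ee_rot: [-0.16, 0.089, 0.983, 0.017]
contact_force: [-0.4, 0.2, 14.2]
width: 0.0129
gripper_force: 30.7
```

>>> {"method": "servo_tool", "body": {"moves": [{"dp": [0.001,0,-0.005],"delta_rot": [0,0,0],"fingers": 0},{"dp": [0,0,0],"delta_rot": [0,0,0],"fingers": 0.25},{"dp": [0,0,0],"delta_rot": [0,0,0],"fingers": 0.5},{"dp": [0,0,0],"delta_rot": [0,0,0],"fingers": 0.5},{"dp": [0,0,0],"delta_rot": [0,0,0],"fingers": 0.5}]}}

```text
clock: 8.85
position: [0.5283, 0.1965, 0.1218]
ee_rot: [-0.16, 0.089, 0.983, 0.016]
contact_force: [0.0, 0.1, -0.3]
width: 0.0428
gripper_force: 0.0
```

Run:
```python
from held import *
held('red','4');T,z=tilt(16.5,9.9);P,_=place(1,0);print(st()[0],st()[2]['width']);plan(P,T)
```

```text
scene 132 yaw err deg 0.2 elev -0.24 stand x,y,z of axis pt -0.0313 0.0376 0.072 butt-side x -0.0907 front x 0.0376
side 173 yaw err deg -0.64 elev -0.48 stand x,y,z of axis pt -0.044 0.0363 0.0695 butt-side x -0.0901 front x 0.0372
[0.52839105 0.19657017 0.12189306] 0.04263427996616533
t 8.95 p [0.5284 0.1966 0.1219] dp_tool(m) [ 0.0001 -0.0008  0.0008] dp units [ 0.001 -0.004  0.004] rot units [ 0.095 -6.044 -3.588] q [ 0.17  0.53  1.61  0.12  1.3  -1.27] w 0.0426 F [-0.5 -0.1  1.3]
```

>>> {"method": "servo_tool", "body": {"moves": [{"dp": [0,0,-0.05],"delta_rot": [0,0,0],"fingers": 0.5},{"dp": [0,0,-0.15],"delta_rot": [0,0,0],"fingers": 0.5},{"dp": [0,0,-0.2],"delta_rot": [0,0,0],"fingers": 0.5},{"dp": [0,0,-0.2],"delta_rot": [0,0,0],"fingers": 0.5},{"dp": [0,0,-0.1],"delta_rot": [0,0,0],"fingers": 0.5}]}}

```text
clock: 9.45
position: [0.5742, 0.1881, 0.2591]
ee_rot: [-0.157, 0.089, 0.983, 0.017]
contact_force: [0.3, 0.4, 0.1]
width: 0.0426
gripper_force: 0.0
```

```bash
sed -i 's/^RED=.*/&\nlat=np.cross(nz,ax);BLUE=BLUE+.002*lat/' pose.py
python3 - <<'E'
from pose import *
T,z=tilt(12,9.9);P=BLUE-.054*z-.08*z;P[2]=.25;plan(P,T);rows(P,T,12,.5,2)
E
```

```text
t 9.45 p [0.5742 0.1881 0.2591] dp_tool(m) [-0.0322 -0.4806 -0.0037] dp units [-0.161 -2.403 -0.018] rot units [ 0.246 -5.197 -3.57 ] q [ 0.15  0.47  1.34  0.11  1.62 -1.25] w 0.0426 F [0.3 0.4 0.1]
[{"dp": [-0.01, -0.2, -0.0], "delta_rot": [0.02, -0.43, -0.3], "fingers": 0.5}, {"dp": [-0.01, -0.2, -0.0], "delta_rot": [0.02, -0.43, -0.3], "fingers": 0.5}, {"dp": [-0.0, -0.2, -0.0], "delta_rot": [0.02, -0.43, -0.3], "fingers": 0.5}, {"dp": [0.0, -0.2, 0.0], "delta_rot": [0.02, -0.43, -0.3], "fingers": 0.5}, {"dp": [0.01, -0.2, 0.0], "delta_rot": [0.02, -0.43, -0.3], "fingers": 0.5}]
[{"dp": [0.02, -0.2, -0.0], "delta_rot": [0.02, -0.43, -0.3], "fingers": 0.5}, {"dp": [0.02, -0.2, -0.0], "delta_rot": [0.02, -0.43, -0.3], "fingers": 0.5}, {"dp": [0.03, -0.2, -0.0], "delta_rot": [0.02, -0.43, -0.3], "fingers": 0.5}, {"dp": [0.03, -0.2, -0.0], "delta_rot": [0.02, -0.43, -0.3], "fingers": 0.5}, {"dp": [0.04, -0.2, -0.0], "delta_rot": [0.02, -0.43, -0.3], "fingers": 0.5}]
[{"dp": [0.05, -0.19, -0.01], "delta_rot": [0.02, -0.43, -0.3], "fingers": 0.5}, {"dp": [0.05, -0.19, -0.01], "delta_rot": [0.02, -0.43, -0.3], "fingers": 0.5}]
```

>>> {"method": "servo_tool", "body": {"moves": [{"dp": [-0.01,-0.2,0],"delta_rot": [0.02,-0.43,-0.3],"fingers": 0.5},{"dp": [-0.01,-0.2,0],"delta_rot": [0.02,-0.43,-0.3],"fingers": 0.5},{"dp": [0,-0.2,0],"delta_rot": [0.02,-0.43,-0.3],"fingers": 0.5},{"dp": [0,-0.2,0],"delta_rot": [0.02,-0.43,-0.3],"fingers": 0.5},{"dp": [0.01,-0.2,0],"delta_rot": [0.02,-0.43,-0.3],"fingers": 0.5}]}}

```text
clock: 9.95
position: [0.5496, -0.0121, 0.252]
ee_rot: [-0.051, 0.015, 0.999, 0.013]
contact_force: [0.7, -0.1, -0.4]
width: 0.0426
gripper_force: 0.0
```

>>> {"method": "servo_tool", "body": {"moves": [{"dp": [0.02,-0.2,0],"delta_rot": [0.02,-0.43,-0.3],"fingers": 0.5},{"dp": [0.02,-0.2,0],"delta_rot": [0.02,-0.43,-0.3],"fingers": 0.5},{"dp": [0.03,-0.2,0],"delta_rot": [0.02,-0.43,-0.3],"fingers": 0.5},{"dp": [0.03,-0.2,0],"delta_rot": [0.02,-0.43,-0.3],"fingers": 0.5},{"dp": [0.04,-0.2,0],"delta_rot": [0.02,-0.43,-0.3],"fingers": 0.5}]}}

```text
clock: 10.45
position: [0.5271, -0.2131, 0.2475]
ee_rot: [0.057, -0.059, 0.997, 0.01]
contact_force: [0.7, 0.2, -0.7]
width: 0.0429
gripper_force: 0.0
```

>>> {"method": "servo_tool", "body": {"moves": [{"dp": [0.05,-0.19,-0.01],"delta_rot": [0.02,-0.43,-0.3],"fingers": 0.5},{"dp": [0.05,-0.19,-0.01],"delta_rot": [0.02,-0.43,-0.3],"fingers": 0.5},{"dp": [0,0,0],"delta_rot": [0,0,0],"fingers": 0.5},{"dp": [0,0,0],"delta_rot": [0,0,0],"fingers": 0.5}]}}

```text
clock: 10.85
position: [0.5166, -0.2904, 0.2472]
ee_rot: [0.099, -0.086, 0.991, 0.01]
contact_force: [-0.9, -0.3, 0.4]
width: 0.0424
gripper_force: 0.0
```

Run:
```python
from held import *
T,z=tilt(12,9.9);P=BLUE-.054*z
p,R,s=st();im,d=imaging.get_image('wrist')
Q=wpoints(d,p,R);H,S,V=cv2.split(cv2.cvtColor(im,cv2.COLOR_RGB2HSV))
q=Q[(H>100)&(H<135)&(S>90)&(V>40)&(np.linalg.norm(Q-BLUE,axis=-1)<.09)];c=q.mean(0);e=c-BLUE;print(len(q),'lat err',(e@lat).round(4),'normal',(e@nz).round(4))
held('red','5');plan(P,T);plan(P-.04*z,T)
```

```text
2756 lat err -0.0012 normal 0.0053
scene 193 yaw err deg -0.39 elev -0.0 stand x,y,z of axis pt -0.0255 0.0378 0.0718 butt-side x -0.0918 front x 0.0347
side few 3
t 11.0 p [ 0.5174 -0.2883  0.247 ] dp_tool(m) [ 0.0015 -0.0026  0.0973] dp units [ 0.008 -0.013  0.487] rot units [ 0.031 -0.1    0.04 ] q [-0.7   0.28  1.66  0.18  1.08 -2.52] w 0.0427 F [-0.3 -0.2 -0.3]
t 11.0 p [ 0.5174 -0.2883  0.247 ] dp_tool(m) [ 0.0019 -0.0025  0.0573] dp units [ 0.01  -0.012  0.287] rot units [ 0.031 -0.1    0.04 ] q [-0.7   0.28  1.66  0.18  1.08 -2.52] w 0.0427 F [-0.3 -0.2 -0.3]
```

>>> {"method": "servo_tool", "body": {"moves": [{"dp": [0.004,-0.006,0.16],"delta_rot": [0.03,-0.1,0.04],"fingers": 0.5},{"dp": [0.004,-0.006,0.13],"delta_rot": [0,0,0],"fingers": 0.5},{"dp": [0,0,0.1],"delta_rot": [0,0,0],"fingers": 0.5},{"dp": [0,0,0.1],"delta_rot": [0,0,0],"fingers": 0.5},{"dp": [0,0,0],"delta_rot": [0,0,0],"fingers": 0.5}]}}

```text
clock: 11.5
position: [0.5353, -0.2858, 0.1479]
ee_rot: [0.102, -0.086, 0.991, 0.011]
contact_force: [-0.6, -0.1, 0.0]
width: 0.043
gripper_force: 0.0
```

>>> {"method": "servo_tool", "body": {"moves": [{"dp": [0,0,0],"delta_rot": [0,0,0],"fingers": 0.4},{"dp": [0,0,0],"delta_rot": [0,0,0],"fingers": 0},{"dp": [0,0,0],"delta_rot": [0,0,0],"fingers": 0},{"dp": [0,0,0],"delta_rot": [0,0,0],"fingers": 0},{"dp": [0,0,0],"delta_rot": [0,0,0],"fingers": 0}]}}

```text
clock: 12.0
position: [0.5363, -0.2876, 0.152]
ee_rot: [0.105, -0.085, 0.991, 0.009]
contact_force: [0.6, 6.5, 5.6]
width: 0.0129
gripper_force: 29.5
```

Run:
```python
from pose import *
T,z=tilt(12,9.9);plan(BLUE-.054*z,T)
p,R,s=st();print(s['gripper_force'],'nz in tool',R.inv().apply(nz).round(3))
```

```text
t 12.0 p [ 0.5363 -0.2876  0.152 ] dp_tool(m) [0.001  0.0003 0.0005] dp units [0.005 0.002 0.002] rot units [ 0.002  0.022 -0.015] q [-0.68  0.39  1.76  0.21  0.86 -2.55] w 0.0129 F [0.6 6.5 5.6]
29.536411464214325 nz in tool [ 0.389 -0.    -0.921]
```

Gripped. I'll lift along the rack normal.

>>> {"method": "servo_tool", "body": {"moves": [{"dp": [0.02,0,-0.046],"delta_rot": [0,0,0],"fingers": 0},{"dp": [0.047,0,-0.11],"delta_rot": [0,0,0],"fingers": 0},{"dp": [0.047,0,-0.11],"delta_rot": [0,0,0],"fingers": 0},{"dp": [0.047,0,-0.11],"delta_rot": [0,0,0],"fingers": 0},{"dp": [0.047,0,-0.11],"delta_rot": [0,0,0],"fingers": 0}]}}

```text
clock: 12.5
position: [0.4747, -0.2997, 0.2382]
ee_rot: [0.104, -0.085, 0.991, 0.008]
contact_force: [0.0, -0.1, 0.0]
width: 0.0127
gripper_force: 29.2
```

>>> {"method": "servo_tool", "body": {"moves": [{"dp": [0.04,0,-0.1],"delta_rot": [0,0,0],"fingers": 0},{"dp": [0,0,0],"delta_rot": [0,0,0],"fingers": 0},{"dp": [0,0,0],"delta_rot": [0,0,0],"fingers": 0}]}}

```text
clock: 12.8
position: [0.4637, -0.3015, 0.2552]
ee_rot: [0.105, -0.085, 0.991, 0.008]
contact_force: [0.2, -0.7, -0.7]
width: 0.0129
gripper_force: 29.2
```

Run:
```python
from pose import *
P,T=place(-1,.13,bt=23,dx=-.003);plan(P,T);rows(P,T,12,0,2)
```

```text
t 12.8 p [ 0.4637 -0.3015  0.2552] dp_tool(m) [-0.1209  0.4132  0.0305] dp units [-0.605  2.066  0.152] rot units [-0.362  6.055  3.541] q [-0.79  0.22  1.73  0.19  1.08 -2.62] w 0.0129 F [ 0.2 -0.7 -0.7]
[{"dp": [-0.05, 0.17, 0.01], "delta_rot": [-0.03, 0.5, 0.3], "fingers": 0}, {"dp": [-0.05, 0.17, 0.01], "delta_rot": [-0.03, 0.5, 0.3], "fingers": 0}, {"dp": [-0.04, 0.18, 0.01], "delta_rot": [-0.03, 0.5, 0.3], "fingers": 0}, {"dp": [-0.04, 0.18, 0.01], "delta_rot": [-0.03, 0.5, 0.3], "fingers": 0}, {"dp": [-0.03, 0.18, 0.01], "delta_rot": [-0.03, 0.5, 0.3], "fingers": 0}]
[{"dp": [-0.03, 0.18, 0.01], "delta_rot": [-0.03, 0.5, 0.3], "fingers": 0}, {"dp": [-0.02, 0.18, 0.0], "delta_rot": [-0.03, 0.5, 0.3], "fingers": 0}, {"dp": [-0.01, 0.18, 0.0], "delta_rot": [-0.03, 0.5, 0.3], "fingers": 0}, {"dp": [-0.01, 0.18, 0.01], "delta_rot": [-0.03, 0.5, 0.3], "fingers": 0}, {"dp": [-0.01, 0.18, 0.0], "delta_rot": [-0.03, 0.5, 0.3], "fingers": 0}]
[{"dp": [0.0, 0.17, 0.01], "delta_rot": [-0.03, 0.5, 0.3], "fingers": 0}, {"dp": [0.01, 0.18, 0.0], "delta_rot": [-0.03, 0.5, 0.3], "fingers": 0}]
```

>>> {"method": "servo_tool", "body": {"moves": [{"dp": [-0.05,0.17,0.01],"delta_rot": [-0.03,0.5,0.3],"fingers": 0},{"dp": [-0.05,0.17,0.01],"delta_rot": [-0.03,0.5,0.3],"fingers": 0},{"dp": [-0.04,0.18,0.01],"delta_rot": [-0.03,0.5,0.3],"fingers": 0},{"dp": [-0.04,0.18,0.01],"delta_rot": [-0.03,0.5,0.3],"fingers": 0},{"dp": [-0.03,0.18,0.01],"delta_rot": [-0.03,0.5,0.3],"fingers": 0}]}}

```text
clock: 13.3
position: [0.4869, -0.1193, 0.2511]
ee_rot: [-0.023, -0.012, 1.0, 0.013]
contact_force: [1.3, -0.1, -1.0]
width: 0.0129
gripper_force: 29.4
```

>>> {"method": "servo_tool", "body": {"moves": [{"dp": [-0.03,0.18,0.01],"delta_rot": [-0.03,0.5,0.3],"fingers": 0},{"dp": [-0.02,0.18,0],"delta_rot": [-0.03,0.5,0.3],"fingers": 0},{"dp": [-0.01,0.18,0],"delta_rot": [-0.03,0.5,0.3],"fingers": 0},{"dp": [-0.01,0.18,0.01],"delta_rot": [-0.03,0.5,0.3],"fingers": 0},{"dp": [-0.01,0.18,0],"delta_rot": [-0.03,0.5,0.3],"fingers": 0}]}}

```text
clock: 13.8
position: [0.5085, 0.0605, 0.2497]
ee_rot: [-0.149, 0.061, 0.987, 0.017]
contact_force: [0.4, -0.6, -0.4]
width: 0.0128
gripper_force: 29.4
```

>>> {"method": "servo_tool", "body": {"moves": [{"dp": [0,0.17,0.01],"delta_rot": [-0.03,0.5,0.3],"fingers": 0},{"dp": [0.01,0.18,0],"delta_rot": [-0.03,0.5,0.3],"fingers": 0},{"dp": [0,0,0],"delta_rot": [0,0,0],"fingers": 0},{"dp": [0,0,0],"delta_rot": [0,0,0],"fingers": 0}]}}

```text
clock: 14.2
position: [0.5161, 0.1288, 0.2492]
ee_rot: [-0.197, 0.089, 0.976, 0.018]
contact_force: [0.4, -0.8, -0.5]
width: 0.0126
gripper_force: 29.4
```

Run:
```python
from held import *
held('blue','6');P,T=place(-1,0.03,bt=23,dx=-.003);plan(P,T);print(st()[1].inv().apply([0,0,-1]))
```

```text
scene 131 yaw err deg 0.21 elev 1.09 stand x,y,z of axis pt -0.0368 -0.0321 0.2009 butt-side x -0.094 front x 0.0291
side 174 yaw err deg -0.46 elev 1.66 stand x,y,z of axis pt -0.0539 -0.0345 0.1988 butt-side x -0.0941 front x 0.0303
t 14.3 p [0.5158 0.1276 0.2501] dp_tool(m) [-0.0396 -0.0007  0.0923] dp units [-0.198 -0.004  0.461] rot units [ 0.022  0.034 -0.042] q [ 0.06  0.41  1.49  0.09  1.63 -1.34] w 0.0128 F [-1.1  0.2  0.2]
[-3.87565786e-01 -4.02291217e-04  9.21841960e-01]
```

View pics/side6.png

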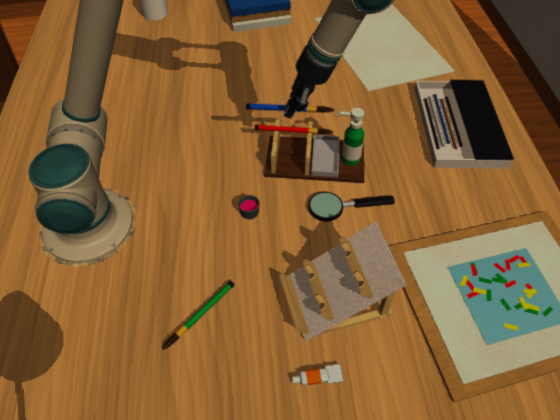

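The side view shows blue held over the right lane at (290,107), red lying in the left notches at (292,128), and the pump spout at (345,113), clear of the blue tip. I'll level by 0.02 rad and descend.

>>> {"method": "servo_tool", "body": {"moves": [{"dp": [-0.05,0,0.115],"delta_rot": [0,0.2,0],"fingers": 0},{"dp": [-0.05,0,0.115],"delta_rot": [0,0,0],"fingers": 0},{"dp": [-0.05,0,0.115],"delta_rot": [0,0,0],"fingers": 0},{"dp": [-0.05,0,0.115],"delta_rot": [0,0,0],"fingers": 0},{"dp": [0,0,0],"delta_rot": [0,0,0],"fingers": 0}]}}

```text
clock: 14.8
position: [0.514, 0.127, 0.1482]
ee_rot: [-0.209, 0.091, 0.974, 0.019]
contact_force: [0.4, 0.2, 0.5]
width: 0.013
gripper_force: 29.4
```

>>> {"method": "servo_tool", "body": {"moves": [{"dp": [-0.012,0,0.027],"delta_rot": [0,0,0],"fingers": 0},{"dp": [-0.012,0,0.027],"delta_rot": [0,0,0],"fingers": 0},{"dp": [-0.006,0,0.013],"delta_rot": [0,0,0],"fingers": 0},{"dp": [0,0,0],"delta_rot": [0,0,0],"fingers": 0}]}}

```text
clock: 15.2
position: [0.516, 0.1283, 0.1362]
ee_rot: [-0.206, 0.09, 0.974, 0.02]
contact_force: [-0.5, -0.1, -0.2]
width: 0.0129
gripper_force: 29.4
```

Run:
```python
from held import *
held('blue','7');P,T=place(-1,0,bt=23,dx=-.003);plan(P,T)
```

```text
scene 119 yaw err deg -0.26 elev 0.12 stand x,y,z of axis pt -0.0371 -0.0325 0.089 butt-side x -0.0943 front x 0.0297
side 151 yaw err deg 0.69 elev 1.26 stand x,y,z of axis pt -0.0547 -0.0339 0.0867 butt-side x -0.0955 front x -0.0125
t 15.3 p [0.5161 0.1284 0.1364] dp_tool(m) [-0.0072 -0.0015  0.015 ] dp units [-0.036 -0.008  0.075] rot units [ 0.036 -0.149 -0.037] q [ 0.06  0.52  1.62  0.1   1.41 -1.37] w 0.0131 F [ 0.3 -0.2 -0.9]
```

>>> {"method": "servo_tool", "body": {"moves": [{"dp": [-0.012,-0.004,0.027],"delta_rot": [0,0,0],"fingers": 0},{"dp": [-0.012,-0.003,0.027],"delta_rot": [0,0,0],"fingers": 0},{"dp": [0,0,0],"delta_rot": [0,0,0],"fingers": 0}]}}

```text
clock: 15.6
position: [0.5151, 0.1269, 0.1232]
ee_rot: [-0.207, 0.09, 0.974, 0.02]
contact_force: [-0.3, -0.8, -0.7]
width: 0.0132
gripper_force: 29.4
```

>>> {"method": "servo_tool", "body": {"moves": [{"dp": [-0.004,0,0.009],"delta_rot": [0,0,0],"fingers": 0},{"dp": [0,0,0],"delta_rot": [0,0,0],"fingers": 0}]}}

```text
clock: 15.8
position: [0.5156, 0.127, 0.1219]
ee_rot: [-0.206, 0.09, 0.974, 0.02]
contact_force: [1.4, 0.7, -0.1]
width: 0.013
gripper_force: 29.4
```

>>> {"method": "servo_tool", "body": {"moves": [{"dp": [-0.003,0,0.007],"delta_rot": [0,0,0],"fingers": 0},{"dp": [0,0,0],"delta_rot": [0,0,0],"fingers": 0}]}}

```text
clock: 16.0
position: [0.5156, 0.1271, 0.1205]
ee_rot: [-0.206, 0.09, 0.974, 0.02]
contact_force: [-0.9, -0.2, -0.1]
width: 0.013
gripper_force: 29.4
```

>>> {"method": "servo_tool", "body": {"moves": [{"dp": [-0.003,0,0.007],"delta_rot": [0,0,0],"fingers": 0},{"dp": [0,0,0],"delta_rot": [0,0,0],"fingers": 0}]}}

```text
clock: 16.2
position: [0.5158, 0.1276, 0.1196]
ee_rot: [-0.206, 0.09, 0.974, 0.021]
contact_force: [0.3, 2.9, 2.8]
width: 0.0128
gripper_force: 29.8
```

>>> {"method": "servo_tool", "body": {"moves": [{"dp": [-0.002,0,0.005],"delta_rot": [0,0,0],"fingers": 0},{"dp": [0,0,0],"delta_rot": [0,0,0],"fingers": 0}]}}

```text
clock: 16.4
position: [0.5158, 0.1279, 0.1191]
ee_rot: [-0.206, 0.09, 0.974, 0.021]
contact_force: [0.4, 2.9, 6.7]
width: 0.0129
gripper_force: 30.0
```

Run:
```python
from held import *
held('blue','8');P,T=place(-1,0,bt=23,dx=-.003);plan(P,T)
```

```text
scene 113 yaw err deg 0.07 elev -0.42 stand x,y,z of axis pt -0.0359 -0.0326 0.072 butt-side x -0.0967 front x 0.0273
side 156 yaw err deg 0.73 elev 0.89 stand x,y,z of axis pt -0.0552 -0.0341 0.0693 butt-side x -0.0958 front x -0.0126
t 16.5 p [0.5158 0.128  0.1191] dp_tool(m) [-0.0004 -0.001  -0.0008] dp units [-0.002 -0.005 -0.004] rot units [ 0.056 -0.153 -0.036] q [ 0.06  0.54  1.64  0.1   1.37 -1.37] w 0.0131 F [1.6 3.6 7.4]
```

>>> {"method": "servo_tool", "body": {"moves": [{"dp": [0.001,0,-0.003],"delta_rot": [0,0,0],"fingers": 0},{"dp": [0,0,0],"delta_rot": [0,0,0],"fingers": 0.25},{"dp": [0,0,0],"delta_rot": [0,0,0],"fingers": 0.5},{"dp": [0,0,0],"delta_rot": [0,0,0],"fingers": 0.5},{"dp": [0,0,0],"delta_rot": [0,0,0],"fingers": 0.5}]}}

```text
clock: 17.0
position: [0.5155, 0.1267, 0.1184]
ee_rot: [-0.206, 0.09, 0.974, 0.02]
contact_force: [0.3, 1.4, -0.9]
width: 0.0424
gripper_force: 0.0
```

>>> {"method": "servo_tool", "body": {"moves": [{"dp": [0.016,0,-0.037],"delta_rot": [0,0,0],"fingers": 0.5},{"dp": [0.05,0,-0.12],"delta_rot": [0,0,0],"fingers": 0.5},{"dp": [0.07,0,-0.17],"delta_rot": [0,0,0],"fingers": 0.5},{"dp": [0.07,0,-0.17],"delta_rot": [0,0,0],"fingers": 0.5},{"dp": [0.07,0,-0.17],"delta_rot": [0,0,0],"fingers": 0}]}}

```text
clock: 17.5
position: [0.5189, 0.126, 0.2649]
ee_rot: [-0.206, 0.09, 0.974, 0.02]
contact_force: [1.3, 1.5, -0.5]
width: 0.0293
gripper_force: 0.0
```

```bash
python3 - <<'E'
from held import *
held('red','9');held('blue','10')
# pump cap top centre in stand frame
u=np.array([np.cos(np.radians(YS)),np.sin(np.radians(YS))]);v=np.array([-u[1],u[0]])
for n in('scene','side'):
    P=points(n,np.load(n+'0.npy')).reshape(-1,3);x=(P[:,:2]-O[:2])@u;y=(P[:,:2]-O[:2])@v
    m=(abs(P[:,2]-.170)<.004)&(abs(x-.15)<.035)&(abs(y)<.03);c=m&(x>.13);print(n,c.sum(),'cap x',np.percentile(x[c],[3,50,97]).round(4),'y',np.percentile(y[c],[3,50,97]).round(4),P[c,2].mean())
PT=O+np.r_[u*.151,.171];print('pump',PT)
T,z=tilt(0,YS);Q=PT+[0,0,.073+.04];plan(Q,T);rows(Q,T,5,0,2)
E
python3 -c "
import cv2;im=cv2.imread('pics/scene10.png');cv2.imwrite('pics/c10.png',cv2.resize(im[160:290,280:470],None,fx=4,fy=4))"
```

```text
scene 205 yaw err deg -0.15 elev -0.14 stand x,y,z of axis pt -0.0269 0.0379 0.0717 butt-side x -0.0922 front x 0.0359
side 234 yaw err deg 0.2 elev -0.28 stand x,y,z of axis pt -0.0272 0.0357 0.0697 butt-side x -0.0897 front x 0.0372
scene 164 yaw err deg 0.4 elev -0.81 stand x,y,z of axis pt -0.0283 -0.0329 0.0721 butt-side x -0.0935 front x 0.0284
side 259 yaw err deg 0.53 elev 0.28 stand x,y,z of axis pt -0.031 -0.0342 0.0697 butt-side x -0.0956 front x 0.0312
scene 110 cap x [0.1388 0.1527 0.1662] y [-0.0152 -0.0038  0.0133] 0.17081072594779392
side 115 cap x [0.1348 0.15   0.1637] y [-0.0162 -0.0028  0.0115] 0.16952352404015925
pump [0.65336664 0.13750087 0.171     ]
t 17.7 p [0.5194 0.1261 0.2641] dp_tool(m) [-0.1107  0.0359 -0.0703] dp units [-0.553  0.179 -0.352] rot units [ 0.03  -4.144 -0.045] q [ 0.05  0.42  1.45  0.1   1.68 -1.34] w 0.0005 F [-0.2  0.8 -0.6]
[{"dp": [-0.11, 0.04, -0.07], "delta_rot": [0.01, -0.83, -0.01], "fingers": 0}, {"dp": [-0.12, 0.03, -0.06], "delta_rot": [0.01, -0.83, -0.01], "fingers": 0}, {"dp": [-0.12, 0.04, -0.05], "delta_rot": [0.01, -0.83, -0.01], "fingers": 0}, {"dp": [-0.12, 0.03, -0.04], "delta_rot": [0.01, -0.83, -0.01], "fingers": 0}, {"dp": [-0.13, 0.04, -0.03], "delta_rot": [0.01, -0.83, -0.01], "fingers": 0}]
```

View pics/c10.png

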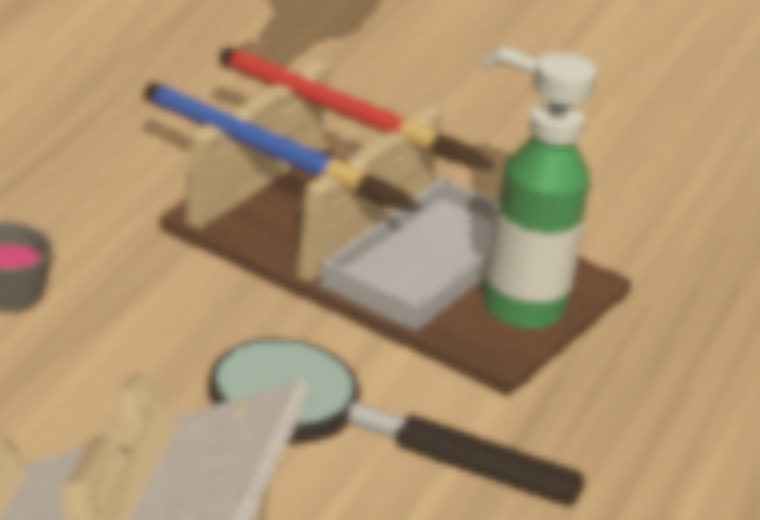

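Both brushes lie in their notches: red (crop 310,90) in the left, blue (250,130) in the right, with heads over the tray. The pump cap is up at (565,75). Moving over the pump now, fingers shut.

>>> {"method": "servo_tool", "body": {"moves": [{"dp": [-0.11,0.035,-0.07],"delta_rot": [0,-0.83,-0.01],"fingers": 0},{"dp": [-0.12,0.035,-0.06],"delta_rot": [0,-0.83,-0.01],"fingers": 0},{"dp": [-0.12,0.035,-0.05],"delta_rot": [0,-0.83,-0.01],"fingers": 0},{"dp": [-0.12,0.035,-0.04],"delta_rot": [0,-0.83,-0.01],"fingers": 0},{"dp": [-0.13,0.035,-0.03],"delta_rot": [0,-0.83,-0.01],"fingers": 0}]}}

```text
clock: 18.2
position: [0.6531, 0.137, 0.2802]
ee_rot: [-0.001, 0.09, 0.996, 0.001]
contact_force: [-0.2, 0.2, -0.5]
width: 0.0003
gripper_force: 0.0
```

>>> {"method": "servo_tool", "body": {"moves": [{"dp": [0,0,0],"delta_rot": [0,0,0],"fingers": 0},{"dp": [0,0,0],"delta_rot": [0,0,0],"fingers": 0}]}}

```text
clock: 18.4
position: [0.6517, 0.137, 0.2801]
ee_rot: [-0.003, 0.09, 0.996, 0.001]
contact_force: [-1.3, -0.2, 0.6]
width: 0.0001
gripper_force: 0.0
```

Run:
```python
from pose import *
T,z=tilt(0,YS);plan(np.array([.6533,.1370,.171+.073+.005]),T)
```

```text
t 18.4 p [0.6517 0.137  0.2801] dp_tool(m) [-0.0018  0.0003  0.0311] dp units [-0.009  0.001  0.155] rot units [ 0.014 -0.069  0.001] q [ 0.1   0.43  1.33  0.    1.39 -1.29] w 0.0001 F [-1.3 -0.2  0.6]
```

>>> {"method": "servo_tool", "body": {"moves": [{"dp": [-0.008,0,0.08],"delta_rot": [0,0,0],"fingers": 0},{"dp": [0,0,0.07],"delta_rot": [0,0,0],"fingers": 0},{"dp": [0,0,0.025],"delta_rot": [0,0,0],"fingers": 0},{"dp": [0,0,0.02],"delta_rot": [0,0,0],"fingers": 0},{"dp": [0,0,0.02],"delta_rot": [0,0,0],"fingers": 0}]}}

```text
clock: 18.9
position: [0.6538, 0.1367, 0.2389]
ee_rot: [-0.002, 0.09, 0.996, 0.001]
contact_force: [-1.9, 0.0, 4.3]
width: -0.0002
gripper_force: 2.0
```

>>> {"method": "servo_tool", "body": {"moves": [{"dp": [0,0,0.01],"delta_rot": [0,0,0],"fingers": 0},{"dp": [0,0,0.01],"delta_rot": [0,0,0],"fingers": 0},{"dp": [0,0,0],"delta_rot": [0,0,0],"fingers": 0}]}}

```text
clock: 19.2
position: [0.6538, 0.1367, 0.2356]
ee_rot: [-0.001, 0.09, 0.996, 0.001]
contact_force: [-3.3, -0.4, 5.5]
width: -0.0004
gripper_force: 2.8
```

>>> {"method": "servo_tool", "body": {"moves": [{"dp": [0,0,0.01],"delta_rot": [0,0,0],"fingers": 0},{"dp": [0,0,0.01],"delta_rot": [0,0,0],"fingers": 0},{"dp": [0,0,0],"delta_rot": [0,0,0],"fingers": 0}]}}

```text
clock: 19.5
position: [0.654, 0.1367, 0.2322]
ee_rot: [-0.001, 0.09, 0.996, 0.001]
contact_force: [-3.6, -1.2, 7.0]
width: 0.0
gripper_force: 3.8
```

>>> {"method": "servo_tool", "body": {"moves": [{"dp": [0,0,0.01],"delta_rot": [0,0,0],"fingers": 0},{"dp": [0,0,0],"delta_rot": [0,0,0],"fingers": 0}]}}

```text
clock: 19.7
position: [0.6539, 0.1367, 0.2316]
ee_rot: [-0.0, 0.09, 0.996, 0.001]
contact_force: [-5.5, -1.3, 12.7]
width: -0.0001
gripper_force: 6.0
```

The force jumps at the stop, so the pump is fully down. I'll release it and retreat upward.

>>> {"method": "servo_tool", "body": {"moves": [{"dp": [0,0,-0.03],"delta_rot": [0,0,0],"fingers": 0},{"dp": [0,0,-0.04],"delta_rot": [0,0,0],"fingers": 0},{"dp": [0,0,-0.1],"delta_rot": [0,0,0],"fingers": 0},{"dp": [0,0,-0.2],"delta_rot": [0,0,0],"fingers": 0},{"dp": [0,0,-0.1],"delta_rot": [0,0,0],"fingers": 0}]}}

```text
clock: 20.2
position: [0.656, 0.1368, 0.326]
ee_rot: [0.002, 0.09, 0.996, 0.002]
contact_force: [1.7, -0.3, -0.2]
width: -0.0
gripper_force: 0.0
```

>>> {"method": "servo_tool", "body": {"moves": [{"dp": [0,0,0],"delta_rot": [0,0,0],"fingers": 0},{"dp": [0,0,0],"delta_rot": [0,0,0],"fingers": 0},{"dp": [0,0,0],"delta_rot": [0,0,0],"fingers": 0}]}}

```text
clock: 20.5
position: [0.654, 0.1365, 0.3209]
ee_rot: [-0.002, 0.09, 0.996, 0.001]
contact_force: [-0.1, 0.0, 0.2]
width: 0.0003
gripper_force: 0.0
```

Run:
```python
from held import *
held('red','11');held('blue','12')
u=np.array([np.cos(np.radians(YS)),np.sin(np.radians(YS))]);v=np.array([-u[1],u[0]])
i,d=imaging.get_image('side');P=points('side',d).reshape(-1,3);x=(P[:,:2]-O[:2])@u;y=(P[:,:2]-O[:2])@v
m=(abs(x-.151)<.01)&(abs(y)<.01)&(P[:,2]>.14)&(P[:,2]<.19);print('cap z',np.percentile(P[m,2],[50,90]),st()[0])
```

```text
scene 195 yaw err deg -0.25 elev -0.14 stand x,y,z of axis pt -0.0251 0.0376 0.0719 butt-side x -0.0916 front x 0.0359
side 237 yaw err deg 0.1 elev -0.42 stand x,y,z of axis pt -0.0271 0.0358 0.0695 butt-side x -0.0892 front x 0.0353
scene 164 yaw err deg -0.05 elev -0.5 stand x,y,z of axis pt -0.0286 -0.0327 0.072 butt-side x -0.0935 front x 0.0269
side 253 yaw err deg 0.2 elev 0.33 stand x,y,z of axis pt -0.0307 -0.0341 0.0696 butt-side x -0.0957 front x 0.0313
cap z [0.1693005  0.17266347] [0.65433516 0.13657522 0.32168979]
```

```bash
python3 -c "
from rig import manip
print(manip.sign_off())"
```

```text
the job is handed in; nothing more can be done
None
```

I handed the job in at about 21 s on the robot clock. By the cameras, both brushes lie level in their own notches with bristles over the tray, and the pump cap is back up after being pressed to its stop; the pot, tube and magnifier were not touched, and sign-off gave no verdict.

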